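Check in a camera kit: batteries on charge, lens in its screw-top pot

TASK

Check in the kit that came back from the shoot: slide every battery pack that stands on the bench onto a shoe of the charger, one to a shoe, until it clicks fully home, and lower the lens gently, standing upright, into the open pot. Then set the lid level on the pot, catch its thread and screw it fully down, and leave everything else on the bench where it is.

Things in the scene. Friction and masses are not known exactly. Their poses are not given: they have to be found in the camera images.
- battery1: Black battery pack on a grey T-shaped foot, 70 mm long (x), 75 mm high, 0.3 to 0.6 kg. Body 40 mm wide (y), from 17 to 75 mm above the underside, upright parallel sides to grip; neck 36 mm wide from 8 to 17 mm; flange 52 mm wide, 8 mm thick. It stands on its foot on the bench. Origin: centre of the foot's underside, z up. Absent packs read None.
- battery2: Another pack just like battery1 (70 mm long, 40 mm wide body, 75 mm high). A groove across the middle of the foot's underside takes the shoe's detent, so a pack goes on either way round. Two or three packs are present.
- battery3: Another pack just like battery1 (70 mm long, 40 mm wide body, 75 mm high; origin at the centre of the foot's underside).
- charger: Grey charger with three aluminium shoes, fixed to the bench, 220 mm deep, 236 mm wide, deck 24 mm high. Origin on the bench, 42 mm before the middle home point; axes as the shoes'. A 52 mm high housing stands on the deck behind the stop wall. Packs on neighbouring shoes have 34 mm between their bodies.
- shoe1 (a point): Home point of the rightmost shoe seen from the robot, on the deck's top face (24 mm up). x is the direction in which a pack is slid on (away from the robot within 0.15 rad), z up. A pack that is home has its origin here and its x axis along this x (or opposite). Flat open deck in front from x = -137 to -58 mm: set the pack down there, origin near x = -97, and slide it in.
- shoe2 (a point): Home point of the middle shoe, 74 mm from the others; same axes. Splayed guides run from x = -58 to -42 mm, rails from x = -42 to the stop wall at +36. Side walls 28 to 32 mm off the centre line, 10 mm high; lips over the flange 9.5 to 13.5 mm above the deck reach in to 20.5 mm from the centre line, so packs can only be slid in, with 2 mm play to each side.
- shoe3 (a point): Home point of the leftmost shoe; same axes. In each shoe a spring detent, 3 mm proud of the deck at the home point, is ridden over from about x = -46 mm on (a push of some 4 to 10 N) and springs up into the pack's groove at home; it then holds the pack.
- pot: Open grey wide-mouth screw-top pot, fixed to the bench. Origin: centre of its underside, z up. Inside radius 46 mm, padded floor 20 mm above the origin, rim 118 mm above it, foot disc radius 64 mm. Neck outside radius 50 mm, with a coarse thread; a black rib stands on the outside of the wall below each of the three thread starts.
- pot_rim (a point): Centre of the pot's mouth, level with the rim, axes as the pot's. Right-hand thread with three starts, outside radius 57.5 mm, 3 mm thick: the starts lie at 0, 120 and 240 degrees from the pot's x axis, top face 6 mm below the rim; from there it runs clockwise seen from above and down 9 mm per 120 degrees.
- lid: Black screw lid, 127 mm across, 0.16 kg, right way up on the bench. Origin: centre of the skirt's lower edge, z up. Skirt inside radius 60 mm; top plate 26.5 to 31.5 mm up. Three inward lugs, 4.4 mm thick, tips at radius 52 mm, 4.5 mm up, at 0, 120 and 240 degrees from its x axis. Screwed fully down, its plate is on the rim and its origin 91.5 mm above the pot's.
- lid_grip (a point): Centre of the square grip on the lid, 40 x 40 mm, sides along the lid's x and y, from 31.5 to 65.5 mm above the lid's origin; this point is 55 mm above it. On the pot it rests on the thread: origin 109.7 mm above the pot's with the lugs just clockwise of the starts, less 9 mm per 120 degrees clockwise from there. 2 mm side play. A flat rib on the plate marks each lug.
- lid_top (a point): Top of the lid's grip, on its axis, 65.5 mm above its origin. Turned back (anticlockwise) past a thread start, the lid, if let free, drops to 100.7 mm above the pot's origin; turned clockwise from there the lugs run under the thread (1.6 mm vertical play) and it sinks 9 mm per 120 degrees, until the plate meets the rim. It stays where it is left.
- lens: Black camera lens standing on its wide front end, narrow grey rear cap up: body 68 mm across and 45 mm high, cap 30 mm across from 45 to 80 mm. 0.25 to 0.5 kg. Origin: centre of its lower face, z up. Held by the cap, it can be let down inside the pot with the fingers.
- tape: Bystander, to be left where it is: roll of black tape, 104 mm across, 48 mm high; loose on the bench. Origin: within it, at its underside.
- front_cap: Bystander, to be left where it is: black lens cap, 48 mm across, 10 mm high; loose on the bench. Origin: within it, at its underside.
- cleaner: Bystander, to be left where it is: small clear bottle, 40 mm across, 100 mm high; loose on the bench. Origin: within it, at its underside.
- driver: Bystander, to be left where it is: screwdriver, 180 mm long; loose on the bench. Origin: within it, at its underside.
- carton: Bystander, to be left where it is: cardboard carton, 100 x 140 x 70 mm; loose on the bench. Origin: within it, at its underside.
- brush: Bystander, to be left where it is: wooden dusting brush, 150 mm long; loose on the bench. Origin: within it, at its underside.
Not all that is in view belongs to the job. Leave any turquoise look-alike of the battery1 alone. Leave any orange look-alike of the lens alone.

How it is judged:
By the outcome, as a careful person would: the job done as asked, in the order asked, and still so for the second after the job is handed in, with the robot touching nothing.
Of battery1, battery2, battery3 only 2 to 3 are there at a start; the rules pass over those that are not, and their reading is None.
At some moment in a run one of battery1, battery2, battery3, lid may be knocked a few centimetres aside while the robot is not near it.
It also fails if it takes over 208 s, if anything falls off the work surface, if the arm or the gripper's body presses on something with over 40 N, if the wrist force passes 120 N, or if a joint passes its speed limit or range.

ROBOT

A 7-joint arm with a two-finger parallel gripper is mounted at the origin on the work surface. World frame = base frame: x ahead of the robot, y to its left, z up, the work surface at z = 0. Lengths are in m, angles in rad, forces in N, time in s.
With the tool pointing down it reaches from about 0.4 to 0.9 m from the base axis. Payload 5.6 kg.
Tool frame: the origin (TCP) lies midway between the tips of the shut fingers; the grasp point (between the pads) lies 19 mm behind it; z points along the fingers, x is the direction in which the jaws open and shut, and the axes are right-handed (so a half turn about z gives the same grasp; the last joint's range is limited). The gripper opens to 92 mm and grips with 3 to 60 N. Pads are 20 mm wide; open, the fingers measure 128 mm over their backs; the gripper's body (75 mm by 189 mm) begins 69 mm behind the grasp point.
Start: joints at [1.286, 0.468, -0.012, 1.603, 0.006, 1.071, -0.056], TCP at [0.156, -0.631, 0.215] pointing down, gripper open.
Joint ranges: [-2.53, 2.53], [-0.31, 2.02], [-1.57, 1.55], [0.28, 2.44], [-1.29, 4.43], [0.15, 1.84], [-2.92, 2.92]. Speed limits (rad/s): [2.57, 2.57, 3.14, 3.14, 3.14, 3.14, 3.14].

INTERFACE

Orientations are given as a unit quaternion [x, y, z, w].
In Python, from rig import r gives the robot as it stands. The module is installed in compiled form; this text tells all that it offers.
- The arm moves only by the tool carry_out, never from a script. Its argument "targets" is a list of rows, each an object with "translation": the shift along the tool's x, y, z in m, a list of three; "rot": the turn, a rotation vector about the tool's x, y, z in rad, a list of three. In form: [{"translation": [dx, dy, dz], "rot": [ax, ay, az]}, ...]. A call has 1 to 8 rows; each row is the pose to reach, as a shift and turn from the pose commanded when the call began, along the tool's axes at that moment; what a row does not reach only later rows make up. A row lasts 1/8 s, in which the tool goes at most 62.5 mm and 10.7 degrees, less where a joint would pass 70% of its speed; a pose out of reach is approached as far as the arm can. A call with a gripper value outside its range is refused whole. "gripper" is the closure, from 0 (fully open) to 1 (shut), set as the call begins (left out, the last holds). The fingers move at their own pace and stop on an object; "force" is the grip in N (left out, the last holds). Time passes only in rows, so rows that repeat a pose let the fingers close. It gives the time, the measured TCP pose, the force and the opening at its end, in the units of the state.
- r.observe(): the state, without advancing time (a new reading comes with each control period).
- r.get_image(name): name is "scene" or "top" or "wrist"; returns the picture (480x640x3 uint8, red, green, blue); there is no depth.
- r.camera_info(name): a dict with "K" (3x3 intrinsics, pixels), "view" (4x4, takes a point from world to camera coordinates). Camera axes: x right, y up, looking along -z (the intrinsics and any distortion apply to the point x, -y, -z); pixel columns grow to the right and rows downward; lengths in m; the calibration is good to about 2 mm. A picture is of the moment at which its call begins: read the wrist's pose just before it. camera_info takes no time and is no camera call; for the wrist camera it gives the pose at the moment of the call.
- r.job_done(): hands the job in, once; it reports no verdict.
The state is a dict: "time_s": time; "joint_positions": joint angles; "dq": joint speeds; "joint_torque": joint torques, N m; "tcp_pos": TCP position; "orientation": TCP orientation; "contact_force": force on the tool from outside, world axes, zero at the start; "ft_torque": the same for the moment, N m; "finger_gap": finger opening in m.
Only numpy, scipy, OpenCV 4.12 (cv2) and the standard library are available. Lean on these libraries where they do the work, as an engineer would, in place of code of your own. Each camera call takes 0.05 s, during which the arm holds its last target.

## Working session

There is one attempt and no reset: what is moved stays moved. The work goes in short steps, Python scripts to look and compute and a tool call to move; the robot and the scene stay as the last step left them, time stands still between calls to the robot, and variables do not carry over. Pictures are saved under pics/ and viewed, and the job is handed in when it is done.

Besides the shell and the picture viewer there is one more tool, called after "Request:" as name([rows], argument=value, ...), one row to a line, values as JSON. carry_out: Moves the arm, as the interface text tells. Its arguments: {"type":"object","properties":{"targets":{"type":"array"},"gripper":{"type":"number"},"force":{"type":"number"}},"required":["targets"]}

```bash
mkdir -p pics; ls
python3 - <<'E'
from rig import r
import cv2,numpy as np
s=r.observe();print(s)
for n in ["scene","top","wrist"]:
    ci=r.camera_info(n);print(n,{k:np.round(v,4).tolist() if k in('K','view') else v for k,v in ci.items()})
    cv2.imwrite(f"pics/{n}0.png",cv2.cvtColor(r.get_image(n),cv2.COLOR_RGB2BGR))
E
```

```text
pics
{'time_s': 0.0, 'joint_positions': array([ 1.28596592,  0.46838071, -0.01156925,  1.60361153,  0.00600159,
        1.07139109, -0.05631574]), 'dq': array([-5.00013248e-04, -9.74188460e-04,  3.66605209e-04,  1.73547911e-03,
        8.98245751e-04,  3.74611241e-04,  4.65839201e-05]), 'joint_torque': array([-2.06341078e-04, -5.20564556e+01, -1.24053459e-02, -2.43749982e+01,
       -5.67145727e-02,  1.71825051e-02,  1.61052171e-04]), 'tcp_pos': array([ 0.15543521, -0.63054772,  0.21364305]), 'orientation': array([ 7.87201823e-01, -6.16694835e-01, -7.32296165e-04, -4.85029195e-04]), 'contact_force': array([ 0.56167703, -0.12928972, -0.71172096]), 'ft_torque': array([ 0.03070695, -0.02094029, -0.01822869]), 'finger_gap': 0.09194545984002041}
scene {'K': [[471.1059, 0.0, 316.237], [0.0, 471.1059, 239.7915], [0.0, 0.0, 1.0]], 'view': [[0.5048, 0.8632, -0.0096, -0.3028], [-0.7253, 0.4302, 0.5374, 0.341], [0.468, -0.2643, 0.8433, -1.5529], [0.0, 0.0, 0.0, 1.0]]}
top {'K': [[505.9025, 0.0, 318.9149], [0.0, 505.9025, 240.303], [0.0, 0.0, 1.0]], 'view': [[-0.0015, -1.0, -0.002, 0.0245], [0.9856, -0.0018, 0.1689, -0.566], [-0.1689, -0.0017, 0.9856, -1.222], [0.0, 0.0, 0.0, 1.0]]}
wrist {'K': [[331.6701, 0.0, 319.1472], [0.0, 331.6701, 236.8121], [0.0, 0.0, 1.0]], 'view': [[0.2391, -0.971, -0.0018, -0.6492], [0.941, 0.2322, -0.2461, 0.0294], [0.2394, 0.0571, 0.9692, -0.3892], [0.0, 0.0, 0.0, 1.0]]}
```

View pics/top0.png

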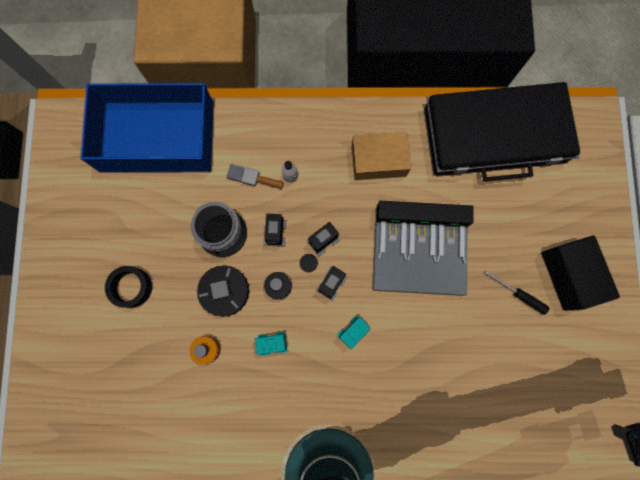

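View pics/scene0.png

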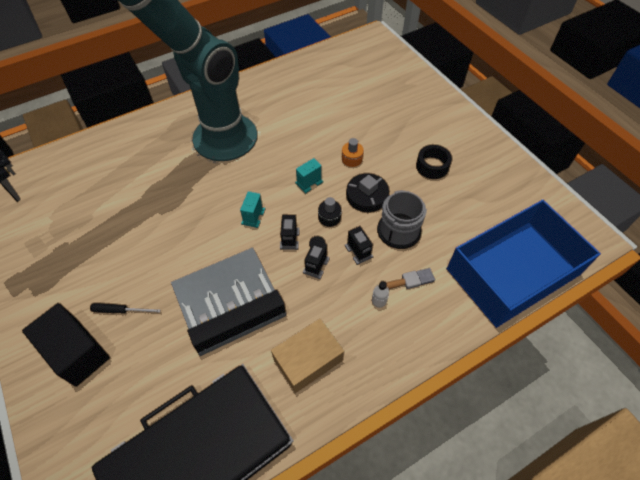

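View pics/wrist0.png

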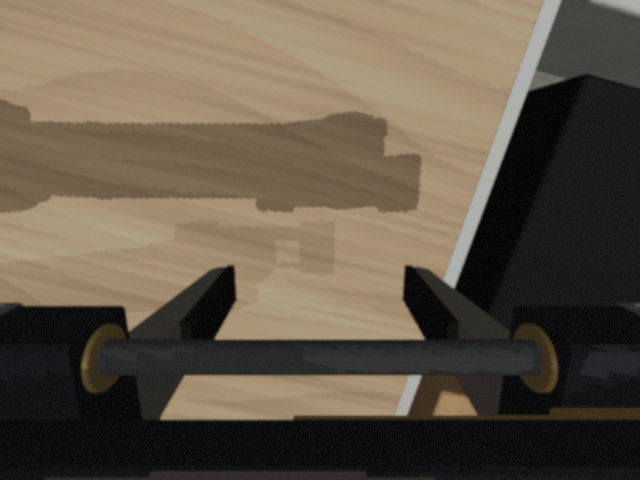

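Three black packs are at top-image pixels (275,229), (323,237) and (332,282). The turquoise look-alikes are at (271,344) and (354,332). The lens is at (278,286), its orange look-alike at (204,350), and the front cap at (308,263). I'll enlarge this area to confirm.

Run:
```python
import cv2
a=cv2.imread("pics/top0.png");
cv2.imwrite("pics/c1.png",cv2.resize(a[190:330,180:360],None,fx=4.4,fy=4.2,interpolation=cv2.INTER_CUBIC))
cv2.imwrite("pics/c2.png",cv2.resize(a[190:310,365:485],None,fx=5,fy=5,interpolation=cv2.INTER_CUBIC))
b=cv2.imread("pics/scene0.png")
cv2.imwrite("pics/c3.png",cv2.resize(b[160:280,270:430],None,fx=5,fy=5,interpolation=cv2.INTER_CUBIC))
```

```text
(no output)
```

View pics/c1.png

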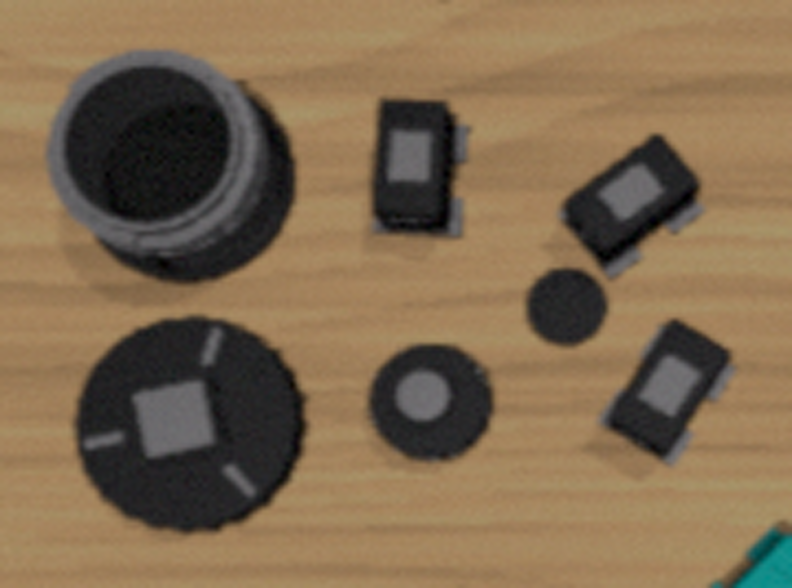

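View pics/c2.png

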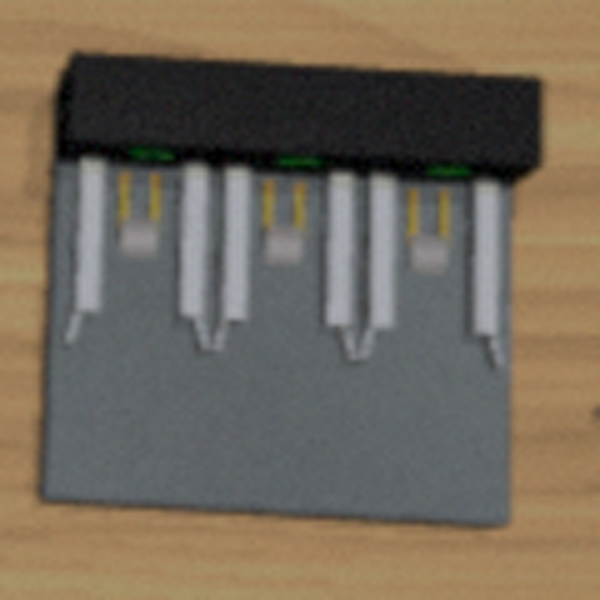

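View pics/c3.png

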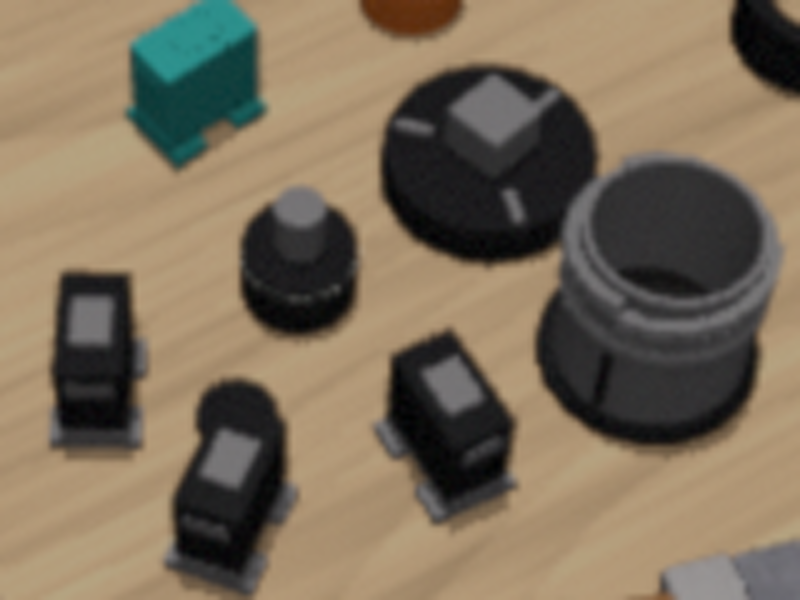

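```bash
cat > h.py <<'E'
from rig import r
import cv2,numpy as np
from scipy.spatial.transform import Rotation as R
def proj(ci,P):
    P=np.atleast_2d(P); V=np.array(ci['view']);K=np.array(ci['K'])
    c=P@V[:3,:3].T+V[:3,3]; c=c*[1,-1,-1]; q=c@K.T; return q[:,:2]/q[:,2:]
def unproj(ci,uv,z):
    V=np.array(ci['view']);K=np.array(ci['K']); o=-V[:3,:3].T@V[:3,3]
    uv=np.atleast_2d(uv).astype(float)
    d=np.c_[uv,np.ones(len(uv))]@np.linalg.inv(K).T*[1,-1,-1]; d=d@V[:3,:3]
    return o+d*((z-o[2])/d[:,2])[:,None]
def shot(n,f):
    ci=r.camera_info(n); im=cv2.cvtColor(r.get_image(n),cv2.COLOR_RGB2BGR); cv2.imwrite('pics/'+f,im)
    import pickle; pickle.dump(ci,open('pics/'+f+'.ci','wb')); return ci,im
def load(f):
    import pickle; return pickle.load(open('pics/'+f+'.ci','rb')),cv2.imread('pics/'+f)
def crop(im,x0,y0,x1,y1,f):
    s=min(800/(x1-x0),600/(y1-y0)); cv2.imwrite('pics/'+f,cv2.resize(im[y0:y1,x0:x1],None,fx=s,fy=s,interpolation=cv2.INTER_CUBIC)); print('scale',s)
def tgt(x,y,z,yaw):
    """print tool-frame shift & turn from current commanded-ish pose to tool-down pose; yaw = world angle of tool x axis"""
    s=r.observe(); Rc=R.from_quat(s['orientation'])
    Rt=R.from_matrix(np.array([[np.cos(yaw),np.sin(yaw),0],[np.sin(yaw),-np.cos(yaw),0],[0,0,-1]]).T)
    Rt=R.from_matrix(np.array([[np.cos(yaw),np.sin(yaw),0],[np.sin(yaw),-np.cos(yaw),0],[0,0,-1]]).T)
    d=Rc.inv().apply(np.array([x,y,z])-s['tcp_pos']); rv=(Rc.inv()*Rt).as_rotvec()
    print('shift',np.round(d,4),'rot',np.round(rv,4),'deg',np.degrees(np.linalg.norm(rv)).round(1)); return d,rv
def st():
    s=r.observe(); Rm=R.from_quat(s['orientation']).as_matrix()
    print('t',round(s['time_s'],2),'tcp',np.round(s['tcp_pos'],4),'toolx',np.round(Rm[:,0],4),'z',np.round(Rm[:,2],4),'F',np.round(s['contact_force'],1),'T',np.round(s['ft_torque'],2),'gap',round(s['finger_gap'],4),'q',np.round(s['joint_positions'],2))
    return s
E
python3 - <<'E'
from h import *
ci=r.camera_info('top')
for n,uv,z in [('A',(272.95,227.1),.075),('B',(323.2,235.7),.075),('C',(332,281.7),.075),('lens',(276.1,284),.08),('lid',(219.5,290),.0655),('pot',(214.1,224.5),.118),('chL',(373,290),.024),('chR',(467,294.8),.024),('bottle',(289,163),.1)]:
    print(n,np.round(unproj(ci,uv,z)[0],4))
c=np.array([(m[0]/4.4+180,m[1]/4.2+190) for m in [(655,140),(565,210),(675,320),(610,415),(380,100),(378,220),(448,100)]])
print(np.round(unproj(ci,c,.075),4))
c=np.array([(x/5+365,y/5+190) for x,y in [(91,160),(90,310),(196,165),(195,315),(238,168),(236,318),(342,173),(342,323),(384,176),(383,326),(488,180),(486,334)]])
print(np.round(unproj(ci,c,.0375),4))
st()
E
```

```text
A [0.5947 0.1369 0.075 ]
B [0.5729 0.013  0.075 ]
C [ 0.4597 -0.008   0.075 ]
lens [0.4539 0.1269 0.08  ]
lid [0.4407 0.2659 0.0655]
pot [0.5928 0.2733 0.118 ]
chL [ 0.4431 -0.1123  0.024 ]
chR [ 0.4307 -0.3481  0.024 ]
bottle [0.7512 0.0971 0.1   ]
[[ 0.604  -0.0011  0.075 ]
 [ 0.5623  0.0493  0.075 ]
 [ 0.4974 -0.0117  0.075 ]
 [ 0.4425  0.0244  0.075 ]
 [ 0.6284  0.1537  0.075 ]
 [ 0.5565  0.1537  0.075 ]
 [ 0.6283  0.1154  0.075 ]]
[[ 0.6149 -0.1402  0.0375]
 [ 0.5377 -0.138   0.0375]
 [ 0.6122 -0.1936  0.0375]
 [ 0.535  -0.1908  0.0375]
 [ 0.6106 -0.215   0.0375]
 [ 0.5335 -0.2114  0.0375]
 [ 0.6079 -0.2678  0.0375]
 [ 0.5308 -0.2647  0.0375]
 [ 0.6063 -0.2891  0.0375]
 [ 0.5293 -0.2853  0.0375]
 [ 0.6041 -0.3419  0.0375]
 [ 0.5251 -0.3369  0.0375]]
t 0.15 tcp [ 0.1555 -0.6307  0.2139] toolx [ 0.2393 -0.9709 -0.0013] z [-4.0e-04  1.2e-03 -1.0e+00] F [ 0.6  0.1 -0.1] T [ 0.01  0.05 -0.01] gap 0.0918 q [ 1.29  0.47 -0.01  1.6   0.01  1.07 -0.06]
```

Run:
```python
from h import *
ci=r.camera_info('wrist');V=ci['view'];s=r.observe();Rm=R.from_quat(s['orientation']).as_matrix()
o=-V[:3,:3].T@V[:3,3]; print('cam in tool',Rm.T@(o-s['tcp_pos']),'look in tool',Rm.T@(-V[2,:3]))
tgt(.42,-.10,.42,np.radians(-93))
tgt(.40,.10,.36,np.radians(-93))
```

```text
cam in tool [ 0.00017617 -0.06712597 -0.16950798] look in tool [-3.58419592e-04  2.46026967e-01  9.69262917e-01]
shift [-0.4522 -0.3838 -0.2056] rot [0.0003 0.0013 0.294 ] deg 16.8
shift [-0.6511 -0.4123 -0.1453] rot [0.0003 0.0013 0.294 ] deg 16.8
```

Run:
```python
from h import *
tgt(.46,-.20,.27,np.radians(-93))
```

```text
shift [-0.3454 -0.3988 -0.0557] rot [0.0003 0.0013 0.294 ] deg 16.8
```

Request:
carry_out([
  {"translation": [-0.03,-0.035,-0.006],"rot": [0,0,0.03]},
  {"translation": [-0.07,-0.08,-0.012],"rot": [0,0,0.07]},
  {"translation": [-0.11,-0.127,-0.02],"rot": [0,0,0.1]},
  {"translation": [-0.15,-0.174,-0.028],"rot": [0,0,0.15]},
  {"translation": [-0.19,-0.22,-0.034],"rot": [0,0,0.2]},
  {"translation": [-0.23,-0.267,-0.04],"rot": [0,0,0.24]},
  {"translation": [-0.27,-0.312,-0.046],"rot": [0,0,0.27]},
  {"translation": [-0.305,-0.352,-0.05],"rot": [0,0,0.294]},
], gripper=0.35, force=30)

```text
time_s: 1.15
tcp_pos: [0.4253, -0.2486, 0.2649]
orientation: [-0.688, 0.725, -0.0, 0.0]
contact_force: [0.3, -0.8, 0.6]
finger_gap: 0.0597
```

Request:
carry_out([
  {"translation": [-0.051,-0.033,-0.004],"rot": [0,0,0]},
  {"translation": [-0.051,-0.033,-0.004],"rot": [0,0,0]},
  {"translation": [-0.051,-0.033,-0.004],"rot": [0,0,0]},
])

```text
time_s: 1.52
tcp_pos: [0.4594, -0.202, 0.2682]
orientation: [-0.688, 0.725, 0.0, -0.0]
contact_force: [-0.1, -1.1, -0.2]
finger_gap: 0.0599
```

Run:
```python
from h import *
st(); ci,im=shot('wrist','w1.png')
```

```text
t 1.52 tcp [ 0.4594 -0.202   0.2682] toolx [-5.240e-02 -9.986e-01  4.000e-04] z [-1.e-03 -3.e-04 -1.e+00] F [-0.1 -1.1 -0.2] T [-0.02  0.02 -0.01] gap 0.0599 q [ 0.59  0.18 -0.27  1.88  0.05  1.09 -1.33]
```

View pics/w1.png

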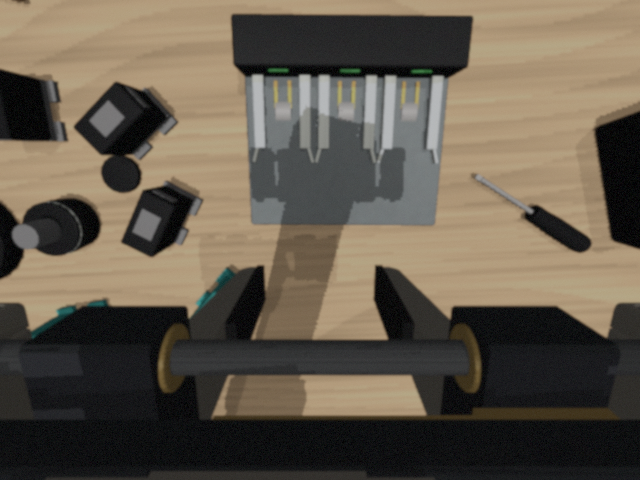

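Run:
```python
from h import *
ci,im=load('w1.png')
crop(im,230,60,460,232,'w1a.png'); crop(im,70,70,210,265,'w1b.png')
```

```text
scale 3.4782608695652173
scale 3.076923076923077
```

View pics/w1a.png

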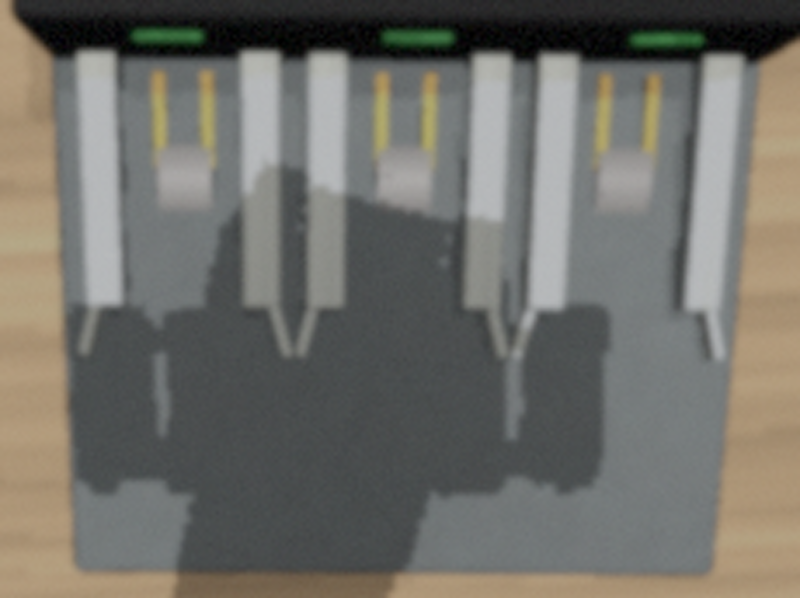

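View pics/w1b.png

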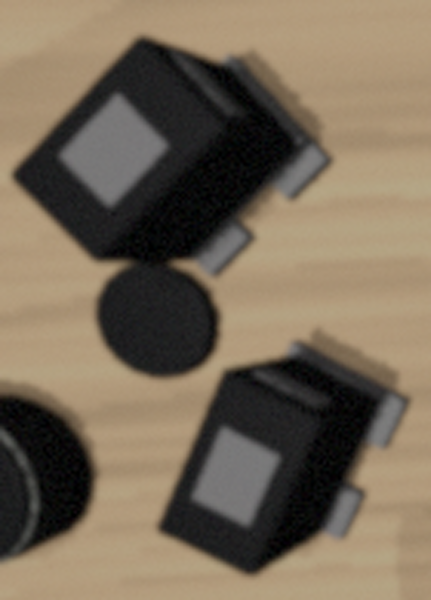

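```bash
cat >> h.py <<'E'
from scipy.optimize import least_squares
def fit(ci,uv,model,x0):
    """fit planar pose x,y,yaw"""
    model=np.array(model,float)/1000; uv=np.array(uv,float)
    def f(p):
        c,s=np.cos(p[2]),np.sin(p[2])
        P=np.c_[p[0]+c*model[:,0]-s*model[:,1],p[1]+s*model[:,0]+c*model[:,1],model[:,2]]
        return (proj(ci,P)-uv).ravel()
    o=least_squares(f,x0,x_scale=[.01,.01,.1]); print('pose',np.round(o.x,4),'deg',np.degrees(o.x[2]).round(2),'res px',np.round(o.fun.reshape(-1,2),1).tolist()); return o.x
BT=[(35,20,75),(35,-20,75),(-35,-20,75),(-35,20,75)]
E
python3 - <<'E'
from h import *
ci,im=load('w1.png'); k=3.478
uv=[(a/k+230,b/k+60) for a,b in [(76,570),(712,572),(123,305),(243,308),(345,308),(463,305),(567,310),(683,308)]]
m=[(-137,118,24),(-137,-118,24)]+[(-42,y,37.5) for y in (94.5,53.5,20.5,-20.5,-53.5,-94.5)]
fit(ci,uv,m,[.574,-.238,-.05])
k=3.077
g=lambda l:[(a/k+70,b/k+70) for a,b in l]
fit(ci,g([(143,38),(240,115),(98,258),(15,173),(113,151)]),[BT[0],BT[1],BT[2],BT[3],(0,0,75)],[.573,.013,-.9]) 
fit(ci,g([(225,370),(252,574),(160,528),(235,477)]),[BT[0],BT[2],BT[3],(0,0,75)],[.46,-.008,-.6])
E
```

```text
pose [ 0.5717 -0.2403 -0.0573] deg -3.29 res px [[-0.9, 1.0], [1.2, 1.2], [-0.3, -0.0], [0.4, -0.7], [-0.6, -0.6], [0.6, 0.5], [-1.0, -0.8], [0.8, -0.1]]
pose [ 0.5721  0.0086 -0.9039] deg -51.79 res px [[0.1, -4.1], [-1.4, 2.7], [0.8, 2.4], [-2.2, 0.2], [2.7, -0.8]]
pose [ 0.4587 -0.011  -0.5654] deg -32.4 res px [[-0.1, -2.1], [0.8, 2.2], [-2.2, 0.7], [1.6, -0.6]]
```

Run:
```python
from h import *
ci,im=load('w1.png');k=3.077
g=lambda l:[(a/k+70,b/k+70) for a,b in l]
print(unproj(ci,g([(113,151),(235,477)]),.075))
# flange corners bottom/top z=8mm : B (232,55) ,(330,160)?,(217,275)?  C (292,343),(408,402),(345,540)
P=unproj(ci,g([(232,55),(330,158),(217,273),(292,343),(410,402),(343,538)]),.008); print(P)
for a,b in [(0,1),(1,2),(3,4),(4,5)]: print(np.linalg.norm(P[a]-P[b]),np.degrees(np.arctan2(*(P[b]-P[a])[[1,0]])))
```

```text
[[ 0.57150362  0.01153865  0.075     ]
 [ 0.45813605 -0.00911577  0.075     ]]
[[ 0.61241041 -0.00203523  0.008     ]
 [ 0.57260303 -0.03416283  0.008     ]
 [ 0.53067376  0.01915209  0.008     ]
 [ 0.50086504 -0.00678877  0.008     ]
 [ 0.47373178 -0.05246512  0.008     ]
 [ 0.41593054 -0.01492709  0.008     ]]
0.05115476684318062 -141.09381924734902
0.06782731105979929 128.1831202027968
0.0531276115518425 -120.71170601102696
0.06892087488448806 146.9989755058929
```

Run:
```python
from h import *
tgt(.4583,-.010,.036,np.radians(-122.4))
```

```text
shift [-0.1925  0.011   0.2322] rot [ 0.0009 -0.0006  0.5113] deg 29.3
```

Request:
carry_out([
  {"translation": [-0.05,0.003,0.02],"rot": [0,0,0.13]},
  {"translation": [-0.1,0.006,0.04],"rot": [0,0,0.26]},
  {"translation": [-0.15,0.009,0.06],"rot": [0,0,0.39]},
  {"translation": [-0.1925,0.011,0.08],"rot": [0,0,0.5113]},
  {"translation": [-0.1925,0.011,0.12],"rot": [0,0,0.5113]},
  {"translation": [-0.1925,0.011,0.12],"rot": [0,0,0.5113]},
])

```text
time_s: 2.33
tcp_pos: [0.4566, -0.0101, 0.1465]
orientation: [-0.482, 0.876, 0.001, -0.003]
contact_force: [-0.3, -0.6, 0.3]
finger_gap: 0.0598
```

Run:
```python
from h import *
st(); ci,im=shot('wrist','w2.png');shot('top','t2.png')
tgt(.4583,-.010,.036,np.radians(-122.4))
```

```text
t 2.33 tcp [ 0.4566 -0.0101  0.1465] toolx [-0.5357 -0.8444  0.0035] z [-6.2e-03 -2.0e-04 -1.0e+00] F [-0.3 -0.6  0.3] T [ 0.01 -0.01  0.06] gap 0.0598 q [ 0.26  0.27 -0.35  2.1   0.13  0.8  -2.31]
shift [0.0004 0.0009 0.1131] rot [-0.0001 -0.0003 -0.0008] deg 0.0
```

View pics/w2.png

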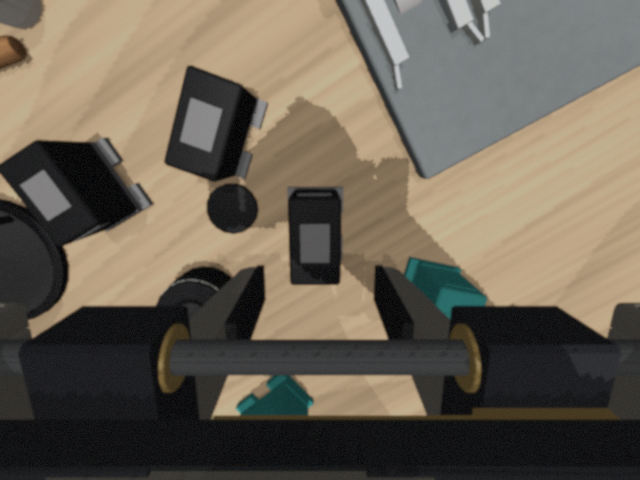

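Run:
```python
from h import *
ci,im=load('w2.png')
print(unproj(ci,[(314.5,243.5)],.075), unproj(ci,[(290,283),(340,283),(290,190),(340,190)],.075))
```

```text
[[ 0.45851138 -0.00894177  0.075     ]] [[ 0.44186818  0.02431561  0.075     ]
 [ 0.42098063 -0.00848254  0.075     ]
 [ 0.5018563  -0.01564265  0.075     ]
 [ 0.48246735 -0.04616149  0.075     ]]
```

Request:
carry_out([
  {"translation": [0,0,0.04],"rot": [0,0,0]},
  {"translation": [0,0,0.08],"rot": [0,0,0]},
  {"translation": [0,0,0.1105],"rot": [0,0,0]},
  {"translation": [0,0,0.1105],"rot": [0,0,0]},
])

```text
time_s: 2.92
tcp_pos: [0.4587, -0.0099, 0.0378]
orientation: [-0.482, 0.876, 0.0, -0.001]
contact_force: [0.1, 0.5, -0.1]
finger_gap: 0.0596
```

Request:
carry_out([
  {"translation": [0,0,0],"rot": [0,0,0]},
  {"translation": [0,0,0],"rot": [0,0,0]},
  {"translation": [0,0,0],"rot": [0,0,0]},
  {"translation": [0,0,-0.01],"rot": [0,0,0]},
  {"translation": [0,0,-0.04],"rot": [0,0,0]},
  {"translation": [0,0,-0.08],"rot": [0,0,0]},
], gripper=1.0, force=35)

```text
time_s: 3.68
tcp_pos: [0.4576, -0.0087, 0.1185]
orientation: [-0.483, 0.876, 0.001, -0.001]
contact_force: [0.5, 0.0, -3.4]
finger_gap: 0.0396
```

Run:
```python
from h import *
st(); ci,im=shot('wrist','w3.png')
# shoe1 staging: 
h=np.array([.5717,-.2403]);c,s=np.cos(-.0573),np.sin(-.0573)
for n,o in (('1',-.074),('2',0),('3',.074)):
    print(n,[np.round((h[0]+c*x-s*o, h[1]+s*x+c*o),4).tolist() for x in (-.097,0)])
```

```text
t 3.67 tcp [ 0.4576 -0.0087  0.1185] toolx [-0.534  -0.8455  0.0014] z [-3.1e-03  3.0e-04 -1.0e+00] F [ 0.5  0.  -3.4] T [ 0.03 -0.12 -0.02] gap 0.0396 q [ 0.25  0.32 -0.35  2.12  0.16  0.73 -2.34]
1 [[0.4706, -0.3086], [0.5675, -0.3142]]
2 [[0.4749, -0.2347], [0.5717, -0.2403]]
3 [[0.4791, -0.1609], [0.5759, -0.1664]]
```

View pics/w3.png

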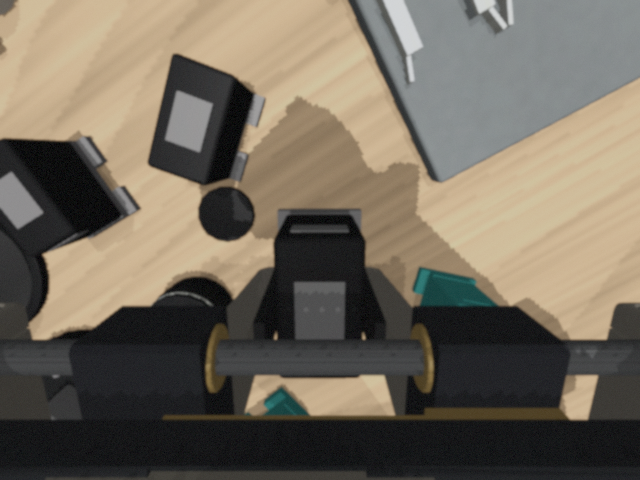

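Run:
```python
from h import *
d,rv=tgt(.4686,-.3085,.075,-np.pi/2-.0573)
```

```text
shift [ 0.25   -0.1662  0.0486] rot [-0.0057  0.0014 -0.5057] deg 29.0
```

Request:
carry_out([
  {"translation": [0.04,-0.027,0],"rot": [0,0,-0.08]},
  {"translation": [0.085,-0.056,0],"rot": [0,0,-0.18]},
  {"translation": [0.13,-0.086,0],"rot": [0,0,-0.28]},
  {"translation": [0.175,-0.116,0],"rot": [0,0,-0.38]},
  {"translation": [0.22,-0.146,0],"rot": [0,0,-0.47]},
  {"translation": [0.25,-0.166,0.02],"rot": [0,0,-0.506]},
  {"translation": [0.25,-0.166,0.045],"rot": [0,0,-0.506]},
  {"translation": [0.25,-0.166,0.045],"rot": [0,0,-0.506]},
])

```text
time_s: 4.72
tcp_pos: [0.4636, -0.3078, 0.0711]
orientation: [-0.686, 0.727, 0.003, -0.001]
contact_force: [-0.2, 1.0, -3.4]
finger_gap: 0.0396
```

Run:
```python
from h import *
st(); ci,im=shot('wrist','w4.png')
tgt(.4706,-.3086,.0635,-np.pi/2-.0573)
```

```text
t 4.72 tcp [ 0.4636 -0.3078  0.0711] toolx [-0.0583 -0.9983 -0.0029] z [-0.0046  0.0032 -1.    ] F [-0.2  1.  -3.4] T [0.12 0.   0.03] gap 0.0396 q [ 0.77  0.53 -0.32  1.92  0.24  0.73 -1.31]
shift [ 0.0005 -0.0057  0.0089] rot [0.0022 0.0017 0.0001] deg 0.2
```

View pics/w4.png

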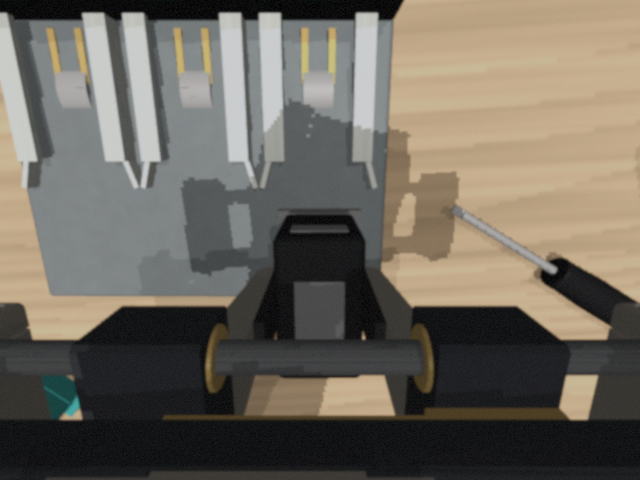

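Run:
```python
from h import *
ci,im=load('w4.png'); crop(im,0,0,400,300,'w4a.png')
```

```text
scale 2.0
```

View pics/w4a.png

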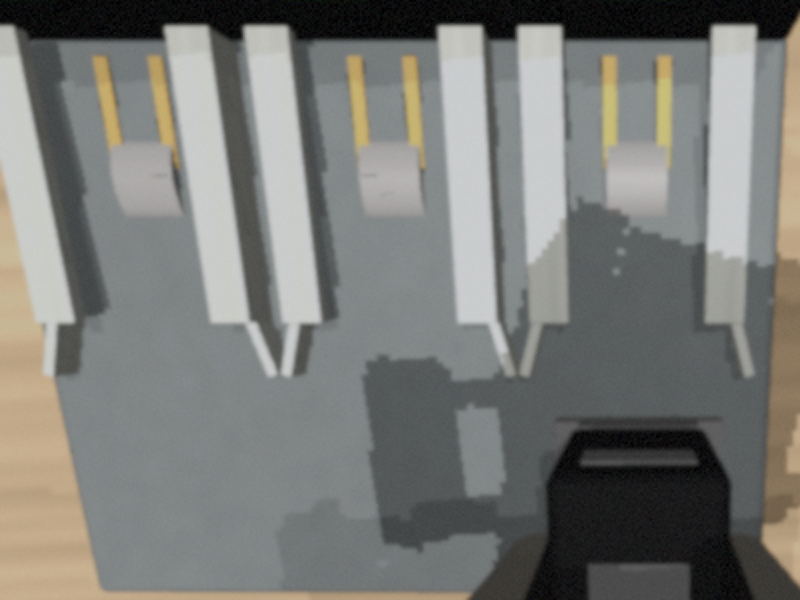

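Run:
```python
from h import *
ci,im=load('w4.png')
uv=[(a/2,b/2) for a,b in [(100,588),(75,322),(209,322),(322,322),(457,322),(567,321),(705,322)]]
m=[(-137,118,24)]+[(-42,y,37.5) for y in (94.5,53.5,20.5,-20.5,-53.5,-94.5)]
fit(ci,uv,m,[.574,-.238,-.05])
# held pack: back flange front edge (557,419)-(720,419) top z=8 above bottom
s=r.observe(); P=unproj(ci,[(557/2,419/2),(720/2,419/2)],s['tcp_pos'][2]-.0378+.008); print(P,P.mean(0),np.linalg.norm(P[0]-P[1]))
Rm=R.from_quat(s['orientation']).as_matrix(); print(Rm.T@(P.mean(0)-s['tcp_pos']))
```

```text
pose [ 0.5722 -0.2404 -0.0597] deg -3.42 res px [[-2.1, 3.3], [-0.7, -0.6], [0.8, -0.5], [-0.5, -0.5], [0.6, -0.4], [0.9, 0.2], [0.7, -0.2]]
[[ 0.49879898 -0.28580504  0.04261155]
 [ 0.49595054 -0.33485219  0.04261155]] [ 0.49737476 -0.31032861  0.04261155] 0.04912979463657006
[ 0.00076557 -0.03259128  0.0297259 ]
```

Request:
carry_out([
  {"translation": [0.0003,0,0.004],"rot": [0.002,0.002,0]},
  {"translation": [0.0003,0,0.0075],"rot": [0.002,0.002,0]},
  {"translation": [0.0003,0,0.0085],"rot": [0.002,0.002,0]},
  {"translation": [0.0003,0,0.0085],"rot": [0.002,0.002,0]},
])

```text
time_s: 5.28
tcp_pos: [0.4659, -0.3089, 0.0648]
orientation: [-0.687, 0.727, -0.002, -0.0]
contact_force: [0.3, 0.3, -4.3]
finger_gap: 0.0399
```

Run:
```python
from h import *
st()
```

```text
t 5.28 tcp [ 0.4659 -0.3089  0.0648] toolx [-0.0573 -0.9984  0.0022] z [ 0.002  -0.0023 -1.    ] F [ 0.3  0.3 -4.3] T [ 0.    0.   -0.02] gap 0.0399 q [ 0.77  0.54 -0.31  1.92  0.24  0.71 -1.31]
```

Request:
carry_out([
  {"translation": [0,0,0.0015],"rot": [0,0,0]},
  {"translation": [0,0,0.0015],"rot": [0,0,0]},
  {"translation": [0,0,0.0025],"rot": [0,0,0]},
  {"translation": [0,0,0.0025],"rot": [0,0,0]},
])

```text
time_s: 5.78
tcp_pos: [0.4662, -0.3093, 0.0636]
orientation: [-0.686, 0.727, -0.002, -0.0]
contact_force: [-3.7, 2.0, 10.5]
finger_gap: 0.0398
```

Run:
```python
from h import *
st()
```

```text
t 5.78 tcp [ 0.4662 -0.3093  0.0636] toolx [-0.0577 -0.9983  0.0029] z [ 0.0025 -0.003  -1.    ] F [-3.7  2.  10.5] T [0.74 0.73 0.08] gap 0.0398 q [ 0.77  0.54 -0.31  1.92  0.25  0.71 -1.31]
```

Request:
carry_out([
  {"translation": [0,-0.005,-0.0013],"rot": [0,0,0]},
  {"translation": [0,-0.015,-0.0013],"rot": [0,0,0]},
  {"translation": [0,-0.025,-0.0013],"rot": [0,0,0]},
  {"translation": [0,-0.035,-0.0013],"rot": [0,0,0]},
  {"translation": [0,-0.045,-0.0013],"rot": [0,0,0]},
  {"translation": [0,-0.053,-0.0013],"rot": [0,0,0]},
  {"translation": [0,-0.053,-0.0013],"rot": [0,0,0]},
])

```text
time_s: 6.65
tcp_pos: [0.5208, -0.312, 0.0637]
orientation: [-0.687, 0.727, -0.003, 0.001]
contact_force: [1.7, -0.4, 1.6]
finger_gap: 0.0398
```

Run:
```python
from h import *
st();ci,im=shot('wrist','w5.png'); crop(im,200,0,440,240,'w5a.png')
```

```text
t 6.65 tcp [ 0.5208 -0.312   0.0637] toolx [-0.0569 -0.9984  0.0024] z [ 0.0048 -0.0026 -1.    ] F [ 1.7 -0.4  1.6] T [-0.02 -0.38  0.01] gap 0.0398 q [ 0.71  0.61 -0.3   1.8   0.25  0.76 -1.35]
scale 2.5
```

View pics/w5a.png

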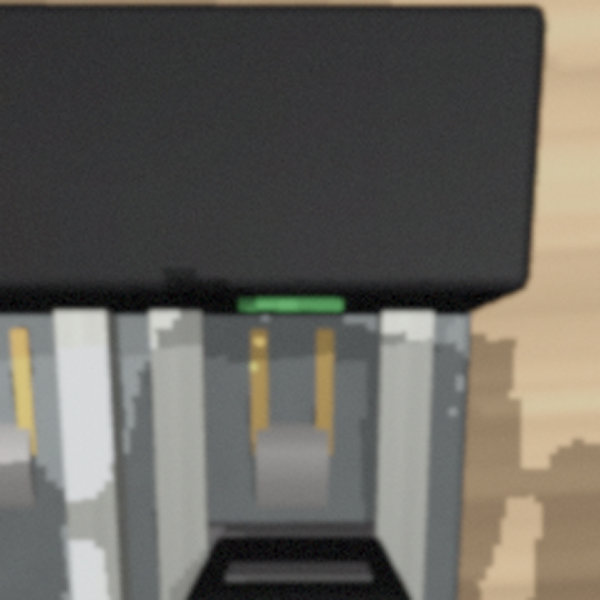

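Request:
carry_out([
  {"translation": [0,-0.008,0],"rot": [0,0,0]},
  {"translation": [0,-0.016,0],"rot": [0,0,0]},
  {"translation": [0,-0.024,0],"rot": [0,0,0]},
  {"translation": [0,-0.032,0],"rot": [0,0,0]},
  {"translation": [0,-0.039,0],"rot": [0,0,0]},
  {"translation": [0,-0.043,0],"rot": [0,0,0]},
  {"translation": [0,-0.045,0],"rot": [0,0,0]},
  {"translation": [0,-0.045,0],"rot": [0,0,0]},
])

```text
time_s: 7.7
tcp_pos: [0.564, -0.3147, 0.0637]
orientation: [-0.686, 0.727, -0.002, 0.0]
contact_force: [-0.4, -0.5, 4.0]
finger_gap: 0.0398
```

Run:
```python
from h import *
st();ci,im=shot('wrist','w6.png'); crop(im,200,0,440,240,'w6a.png')
```

```text
t 7.7 tcp [ 0.564  -0.3147  0.0637] toolx [-0.0576 -0.9983  0.0022] z [ 0.0028 -0.0024 -1.    ] F [-0.4 -0.5  4. ] T [ 0.07 -0.1  -0.01] gap 0.0398 q [ 0.67  0.66 -0.3   1.7   0.25  0.81 -1.37]
scale 2.5
```

View pics/w6a.png

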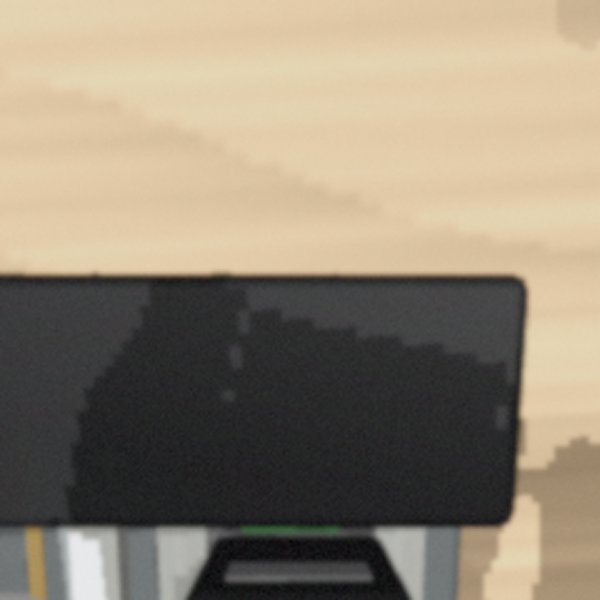

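Request:
carry_out([
  {"translation": [0,-0.002,0],"rot": [0,0,0]},
  {"translation": [0,-0.004,0],"rot": [0,0,0]},
  {"translation": [0,-0.004,0],"rot": [0,0,0]},
])

```text
time_s: 8.12
tcp_pos: [0.568, -0.3149, 0.0637]
orientation: [-0.686, 0.727, -0.002, 0.0]
contact_force: [-0.4, -0.5, 4.1]
finger_gap: 0.0397
```

Request:
carry_out([
  {"translation": [0,-0.001,0],"rot": [0,0,0]},
  {"translation": [0,-0.002,0],"rot": [0,0,0]},
  {"translation": [0,-0.002,0],"rot": [0,0,0]},
])

```text
time_s: 8.5
tcp_pos: [0.5689, -0.315, 0.0638]
orientation: [-0.686, 0.727, -0.001, -0.001]
contact_force: [-3.1, 0.1, 7.6]
finger_gap: 0.0397
```

Run:
```python
from h import *
st()
```

```text
t 8.5 tcp [ 0.5689 -0.315   0.0638] toolx [-0.0579 -0.9983  0.002 ] z [ 3.e-04 -2.e-03 -1.e+00] F [-3.1  0.1  7.6] T [ 0.32  0.47 -0.02] gap 0.0397 q [ 0.67  0.67 -0.3   1.69  0.25  0.82 -1.37]
```

Request:
carry_out([
  {"translation": [0,-0.001,0],"rot": [0,0,0]},
  {"translation": [0,-0.0015,0],"rot": [0,0,0]},
  {"translation": [0,-0.0015,0],"rot": [0,0,0]},
])

```text
time_s: 8.88
tcp_pos: [0.5702, -0.3151, 0.0637]
orientation: [-0.686, 0.727, -0.001, -0.001]
contact_force: [-2.5, 0.4, 7.6]
finger_gap: 0.0401
```

Request:
carry_out([
  {"translation": [0,-0.001,0],"rot": [0,0,0]},
  {"translation": [0,-0.0015,0],"rot": [0,0,0]},
  {"translation": [0,-0.0015,0],"rot": [0,0,0]},
])

```text
time_s: 9.25
tcp_pos: [0.5705, -0.3151, 0.0638]
orientation: [-0.686, 0.727, 0.0, -0.001]
contact_force: [-6.8, 1.3, 10.1]
finger_gap: 0.0397
```

Run:
```python
from h import *
st()
```

```text
t 9.25 tcp [ 0.5705 -0.3151  0.0638] toolx [-0.0583 -0.9983  0.0017] z [-0.0023 -0.0015 -1.    ] F [-6.8  1.3 10.1] T [0.38 1.16 0.01] gap 0.0397 q [ 0.66  0.67 -0.3   1.68  0.25  0.83 -1.37]
```

Request:
carry_out([
  {"translation": [0,-0.001,-0.0005],"rot": [0,0,0]},
  {"translation": [0,-0.002,-0.0005],"rot": [0,0,0]},
  {"translation": [0,-0.002,-0.0005],"rot": [0,0,0]},
])

```text
time_s: 9.62
tcp_pos: [0.5706, -0.3151, 0.0638]
orientation: [-0.686, 0.728, 0.002, -0.003]
contact_force: [-10.9, 2.5, 12.2]
finger_gap: 0.0397
```

Run:
```python
from h import *
st();ci,im=shot('wrist','w7.png'); crop(im,200,120,440,300,'w7a.png')
```

```text
t 9.62 tcp [ 0.5706 -0.3151  0.0638] toolx [-0.0587 -0.9983  0.0011] z [-6.4e-03 -7.0e-04 -1.0e+00] F [-10.9   2.5  12.2] T [ 0.53  1.97 -0.03] gap 0.0397 q [ 0.66  0.67 -0.29  1.68  0.25  0.83 -1.37]
scale 3.3333333333333335
```

View pics/w7a.png

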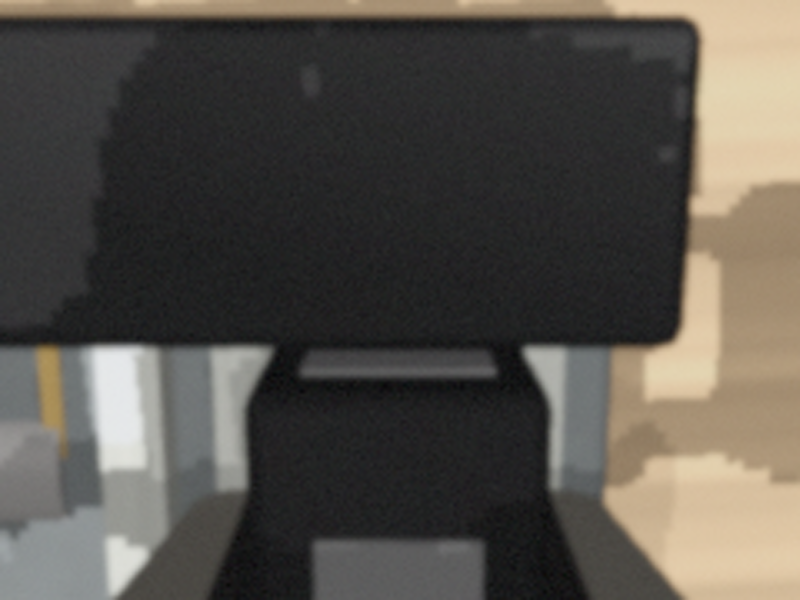

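Request:
carry_out([
  {"translation": [0,0.002,-0.001],"rot": [0,0,0]},
  {"translation": [0,0.0045,-0.0015],"rot": [0,0,0]},
  {"translation": [0,0.0065,-0.0015],"rot": [0,0,0]},
  {"translation": [0,0.0065,-0.0015],"rot": [0,0,0]},
])

```text
time_s: 10.18
tcp_pos: [0.5678, -0.3147, 0.065]
orientation: [-0.686, 0.727, -0.001, -0.0]
contact_force: [0.6, 0.7, -3.8]
finger_gap: 0.0398
```

Run:
```python
from h import *
st()
```

```text
t 10.18 tcp [ 0.5678 -0.3147  0.065 ] toolx [-0.0575 -0.9983  0.0016] z [ 0.0011 -0.0017 -1.    ] F [ 0.6  0.7 -3.8] T [0.06 0.01 0.02] gap 0.0398 q [ 0.67  0.66 -0.3   1.69  0.25  0.82 -1.37]
```

Request:
carry_out([
  {"translation": [0,0,0.001],"rot": [0,0,0]},
  {"translation": [0,0.001,0.001],"rot": [0,0,0]},
  {"translation": [0,0.001,0.001],"rot": [0,0,0]},
])

```text
time_s: 10.55
tcp_pos: [0.5671, -0.3148, 0.0646]
orientation: [-0.686, 0.727, -0.001, -0.0]
contact_force: [-0.6, -0.0, -3.3]
finger_gap: 0.0397
```

Run:
```python
from h import *
st()
```

```text
t 10.55 tcp [ 0.5671 -0.3148  0.0646] toolx [-0.0575 -0.9983  0.002 ] z [ 0.0019 -0.0021 -1.    ] F [-0.6 -0.  -3.3] T [ 0.02 -0.01  0.  ] gap 0.0397 q [ 0.67  0.66 -0.3   1.69  0.25  0.82 -1.37]
```

Request:
carry_out([
  {"translation": [0,0.001,0],"rot": [0,0,0]},
  {"translation": [0,0.002,0],"rot": [0,0,0]},
  {"translation": [0,0.002,0],"rot": [0,0,0]},
])

```text
time_s: 10.92
tcp_pos: [0.5656, -0.3149, 0.065]
orientation: [-0.686, 0.727, -0.002, 0.0]
contact_force: [0.6, -0.7, -1.6]
finger_gap: 0.0393
```

Request:
carry_out([
  {"translation": [0,0.001,0],"rot": [0,0,0]},
  {"translation": [0,0.002,0],"rot": [0,0,0]},
  {"translation": [0,0.002,0],"rot": [0,0,0]},
])

```text
time_s: 11.3
tcp_pos: [0.5639, -0.3147, 0.0651]
orientation: [-0.686, 0.727, -0.002, 0.0]
contact_force: [2.7, 0.2, -1.2]
finger_gap: 0.0397
```

Run:
```python
from h import *
st();ci,im=shot('wrist','w8.png'); crop(im,200,120,440,300,'w8a.png')
```

```text
t 11.3 tcp [ 0.5639 -0.3147  0.0651] toolx [-0.0575 -0.9983  0.0023] z [ 0.0035 -0.0026 -1.    ] F [ 2.7  0.2 -1.2] T [-0.01 -0.8   0.01] gap 0.0397 q [ 0.67  0.66 -0.3   1.7   0.25  0.82 -1.37]
scale 3.3333333333333335
```

View pics/w8a.png

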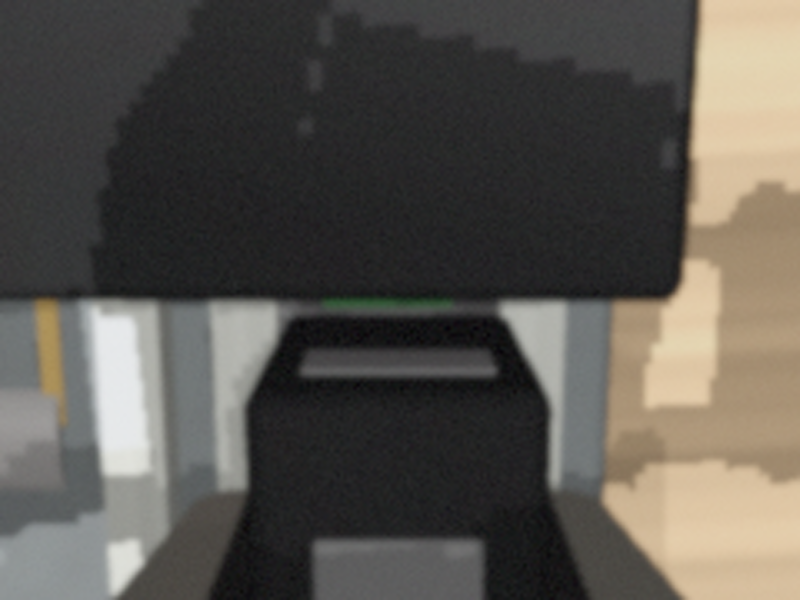

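Request:
carry_out([
  {"translation": [0,-0.003,0.0005],"rot": [0,0,0]},
  {"translation": [0,-0.006,0.0008],"rot": [0,0,0]},
  {"translation": [0,-0.0085,0.001],"rot": [0,0,0]},
  {"translation": [0,-0.0095,0.001],"rot": [0,0,0]},
  {"translation": [0,-0.0095,0.001],"rot": [0,0,0]},
])

```text
time_s: 11.98
tcp_pos: [0.5706, -0.3151, 0.0637]
orientation: [-0.686, 0.727, 0.0, -0.001]
contact_force: [-6.9, 1.6, 7.4]
finger_gap: 0.0398
```

Run:
```python
from h import *
st()
```

```text
t 11.97 tcp [ 0.5706 -0.3151  0.0637] toolx [-0.0584 -0.9983  0.0016] z [-0.0027 -0.0014 -1.    ] F [-6.9  1.6  7.4] T [ 0.51  1.15 -0.05] gap 0.0398 q [ 0.66  0.67 -0.3   1.68  0.25  0.83 -1.37]
```

Against the wall again. I'll back off the pressure a little and release with a small opening, since the full opening isn't needed.

Request:
carry_out([
  {"translation": [0,0.0022,-0.0008],"rot": [0,0,0]},
  {"translation": [0,0.0022,-0.0008],"rot": [0,0,0]},
])

```text
time_s: 12.22
tcp_pos: [0.5699, -0.3151, 0.0638]
orientation: [-0.686, 0.727, -0.001, -0.0]
contact_force: [-0.8, 0.3, -1.8]
finger_gap: 0.0396
```

Request:
carry_out([
  {"translation": [0,0,0],"rot": [0,0,0]},
  {"translation": [0,0,0],"rot": [0,0,0]},
  {"translation": [0,0,0],"rot": [0,0,0]},
  {"translation": [0,0,-0.03],"rot": [0,0,0]},
  {"translation": [0,0,-0.08],"rot": [0,0,0]},
  {"translation": [0,0.04,-0.12],"rot": [0,0,0]},
  {"translation": [0,0.09,-0.16],"rot": [0,0,0]},
  {"translation": [0,0.09,-0.16],"rot": [0,0,0]},
], gripper=0.4)

```text
time_s: 13.22
tcp_pos: [0.4791, -0.3112, 0.2279]
orientation: [-0.685, 0.728, -0.004, -0.0]
contact_force: [-0.1, -0.1, -0.2]
finger_gap: 0.0553
```

Run:
```python
from h import *
st();ci,im=shot('wrist','w9.png'); shot('top','t9.png')
```

```text
t 13.22 tcp [ 0.4791 -0.3112  0.2279] toolx [-0.0603 -0.9982  0.0066] z [ 0.0056 -0.0069 -1.    ] F [-0.1 -0.1 -0.2] T [-0.01 -0.05  0.03] gap 0.0553 q [ 0.8   0.35 -0.36  1.77  0.14  1.04 -1.24]
```

View pics/w9.png

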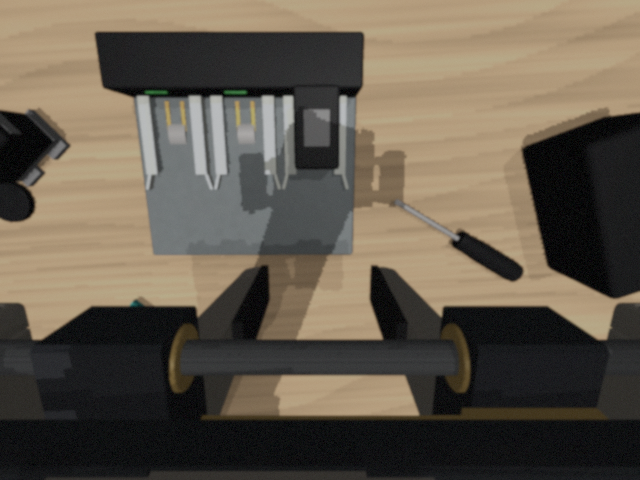

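Run:
```python
from h import *
ci,im=load('w9.png'); print(unproj(ci,[(317,127)],.099))
ci,im=load('t9.png'); crop(im,180,190,360,330,'t9a.png')
tgt(.5715,.010,.16,np.radians(-141.6))
```

```text
[[ 0.56828946 -0.31619373  0.099     ]]
scale 4.285714285714286
shift [-0.3248 -0.0721  0.0642] rot [-0.0046 -0.0015  0.8424] deg 48.3
```

View pics/t9a.png

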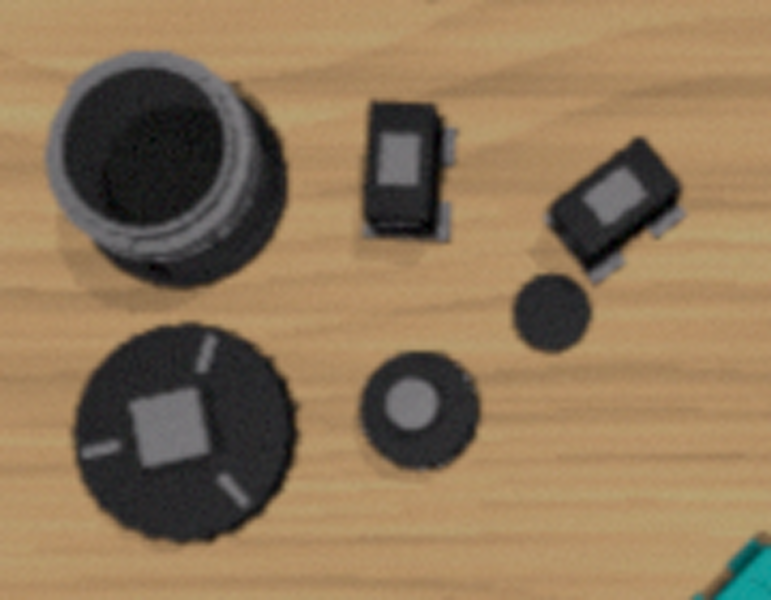

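Request:
carry_out([
  {"translation": [-0.05,-0.011,0],"rot": [0,0,0.13]},
  {"translation": [-0.1,-0.022,0],"rot": [0,0,0.27]},
  {"translation": [-0.15,-0.033,0],"rot": [0,0,0.41]},
  {"translation": [-0.2,-0.044,0],"rot": [0,0,0.55]},
  {"translation": [-0.25,-0.055,0],"rot": [0,0,0.69]},
  {"translation": [-0.3,-0.066,0.03],"rot": [0,0,0.8]},
  {"translation": [-0.325,-0.072,0.06],"rot": [0,0,0.8424]},
  {"translation": [-0.325,-0.072,0.06],"rot": [0,0,0.8424]},
])

```text
time_s: 14.32
tcp_pos: [0.5695, 0.0143, 0.1599]
orientation: [-0.332, 0.943, 0.001, -0.002]
contact_force: [0.2, 0.2, 0.1]
finger_gap: 0.0554
```

Run:
```python
from h import *
st();ci,im=shot('wrist','w10.png')
tgt(.5715,.010,.037,np.radians(-141.6))
```

```text
t 14.32 tcp [0.5695 0.0143 0.1599] toolx [-0.7794 -0.6265  0.0041] z [-5.e-03 -4.e-04 -1.e+00] F [0.2 0.2 0.1] T [ 0.02 -0.01  0.04] gap 0.0554 q [ 0.18  0.43 -0.34  1.83  0.17  0.92 -2.7 ]
shift [ 0.     -0.0023  0.1246] rot [ 0.0002 -0.0028  0.0042] deg 0.3
```

View pics/w10.png

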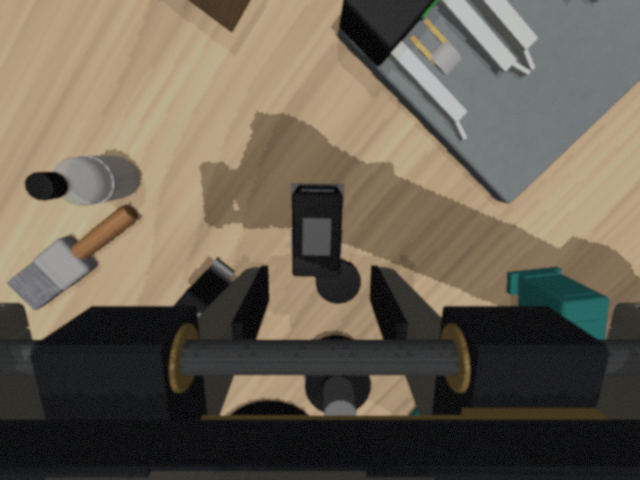

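Run:
```python
from h import *
ci,im=load('w10.png'); p=unproj(ci,[(317,237)],.075)[0];print(p)
p=unproj(ci,[(293,275),(342,275)],.075);print(p, p.mean(0)+.035*np.array([np.cos(np.radians(-51.6)),np.sin(np.radians(-51.6)),0]))
```

```text
[0.57127709 0.01155963 0.075     ]
[[0.5665488  0.04876316 0.075     ]
 [0.53535585 0.02379082 0.075     ]] [0.5726925  0.00884772 0.075     ]
```

Target (.5718,.0102).

Request:
carry_out([
  {"translation": [0,-0.002,0.04],"rot": [0,0,0]},
  {"translation": [0,-0.0025,0.08],"rot": [0,0,0]},
  {"translation": [0,-0.0025,0.115],"rot": [0,0,0]},
  {"translation": [0,-0.0025,0.123],"rot": [0,0,0]},
  {"translation": [0,-0.0025,0.123],"rot": [0,0,0]},
])

```text
time_s: 15.0
tcp_pos: [0.5735, 0.0076, 0.0413]
orientation: [-0.329, 0.944, -0.002, 0.001]
contact_force: [0.6, 0.3, 0.4]
finger_gap: 0.0549
```

Request:
carry_out([
  {"translation": [0,0,0],"rot": [0,0,0]},
  {"translation": [0,0,0],"rot": [0,0,0]},
  {"translation": [0,0,0],"rot": [0,0,0]},
  {"translation": [0,0,-0.015],"rot": [0,0,0]},
  {"translation": [0,0,-0.05],"rot": [0,0,0]},
  {"translation": [0,0,-0.09],"rot": [0,0,0]},
  {"translation": [0,0,-0.09],"rot": [0,0,0]},
], gripper=1.0, force=35)

```text
time_s: 15.88
tcp_pos: [0.574, 0.0085, 0.1335]
orientation: [-0.329, 0.944, -0.002, 0.003]
contact_force: [0.3, 0.2, -4.7]
finger_gap: 0.04
```

Run:
```python
from h import *
st()
h=np.array([.572,-.2403]);y=-.0585;c,s=np.cos(y),np.sin(y)
for n,o in (('2',0),('3',.074)):
    print(n,[np.round((h[0]+c*x-s*o, h[1]+s*x+c*o),4).tolist() for x in (-.105,-.1,0)])
tgt(.4672,-.2342,.079,-np.pi/2-.0575)
```

```text
t 15.88 tcp [0.574  0.0085 0.1335] toolx [-0.7835 -0.6214 -0.0038] z [ 0.0068 -0.0024 -1.    ] F [ 0.3  0.2 -4.7] T [ 0.15 -0.1   0.  ] gap 0.04 q [ 0.18  0.46 -0.33  1.85  0.2   0.85 -2.71]
2 [[0.4672, -0.2342], [0.4722, -0.2345], [0.572, -0.2403]]
3 [[0.4715, -0.1603], [0.4765, -0.1606], [0.5763, -0.1664]]
shift [ 0.2348 -0.1235  0.0544] rot [-0.0074  0.001  -0.8427] deg 48.3
```

Request:
carry_out([
  {"translation": [0.035,-0.018,0],"rot": [0,0,-0.13]},
  {"translation": [0.075,-0.04,0],"rot": [0,0,-0.27]},
  {"translation": [0.115,-0.06,0],"rot": [0,0,-0.41]},
  {"translation": [0.155,-0.082,0],"rot": [0,0,-0.55]},
  {"translation": [0.195,-0.103,0],"rot": [0,0,-0.69]},
  {"translation": [0.225,-0.119,0.02],"rot": [0,0,-0.8]},
  {"translation": [0.235,-0.1235,0.05],"rot": [-0.003,0,-0.8427]},
  {"translation": [0.235,-0.1235,0.05],"rot": [-0.003,0,-0.8427]},
])

```text
time_s: 16.88
tcp_pos: [0.4614, -0.234, 0.0778]
orientation: [-0.686, 0.728, 0.004, -0.002]
contact_force: [0.2, 0.3, -3.5]
finger_gap: 0.0393
```

Run:
```python
from h import *
st();ci,im=shot('wrist','w11.png');crop(im,80,0,480,300,'w11a.png')
tgt(.4672,-.2342,.067,-np.pi/2-.0575)
```

```text
t 16.88 tcp [ 0.4614 -0.234   0.0778] toolx [-0.0601 -0.9982 -0.0024] z [-0.0084  0.0029 -1.    ] F [ 0.2  0.3 -3.5] T [ 0.11 -0.02  0.03] gap 0.0393 q [ 0.76  0.49 -0.44  2.    0.31  0.72 -1.5 ]
scale 2.0
shift [ 0.0006 -0.0037  0.0124] rot [ 0.0048  0.0015 -0.0012] deg 0.3
```

View pics/w11a.png

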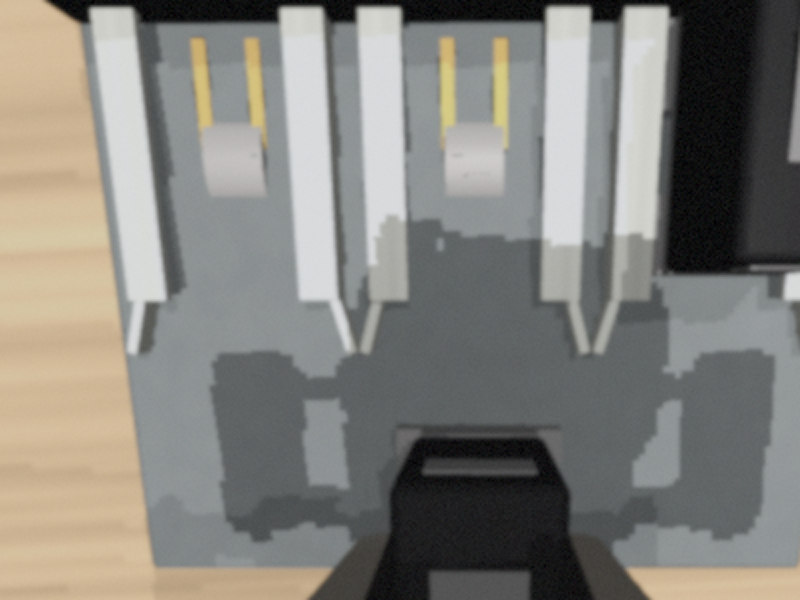

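Request:
carry_out([
  {"translation": [0,-0.002,0.006],"rot": [0.004,0,0]},
  {"translation": [0.0003,-0.004,0.009],"rot": [0.004,0,0]},
  {"translation": [0.0003,-0.004,0.011],"rot": [0.004,0,0]},
  {"translation": [0.0003,-0.004,0.011],"rot": [0.004,0,0]},
])

```text
time_s: 17.42
tcp_pos: [0.4695, -0.2346, 0.0701]
orientation: [-0.687, 0.727, -0.002, 0.001]
contact_force: [0.5, -0.3, -4.4]
finger_gap: 0.0396
```

Request:
carry_out([
  {"translation": [0,0,0.001],"rot": [0,0,0]},
  {"translation": [0,0,0.0015],"rot": [0,0,0]},
  {"translation": [0,0,0.0015],"rot": [0,0,0]},
])

```text
time_s: 17.8
tcp_pos: [0.4693, -0.2349, 0.0685]
orientation: [-0.687, 0.727, -0.001, 0.001]
contact_force: [-0.7, 0.1, -4.1]
finger_gap: 0.0401
```

Run:
```python
from h import *
st()
```

```text
t 17.8 tcp [ 0.4693 -0.2349  0.0685] toolx [-5.740e-02 -9.984e-01  9.000e-04] z [ 0.0032 -0.0011 -1.    ] F [-0.7  0.1 -4.1] T [ 0.  0. -0.] gap 0.0401 q [ 0.75  0.51 -0.43  1.99  0.32  0.7  -1.51]
```

Request:
carry_out([
  {"translation": [0,0,0.001],"rot": [0,0,0]},
  {"translation": [0,0,0.002],"rot": [0,0,0]},
  {"translation": [0,0,0.002],"rot": [0,0,0]},
])

```text
time_s: 18.18
tcp_pos: [0.4694, -0.2348, 0.0665]
orientation: [-0.687, 0.727, -0.001, 0.001]
contact_force: [0.2, 0.4, -3.9]
finger_gap: 0.0398
```

Run:
```python
from h import *
st()
```

```text
t 18.18 tcp [ 0.4694 -0.2348  0.0665] toolx [-5.730e-02 -9.984e-01  8.000e-04] z [ 0.0033 -0.001  -1.    ] F [ 0.2  0.4 -3.9] T [ 0.05  0.02 -0.01] gap 0.0398 q [ 0.74  0.51 -0.43  2.    0.32  0.69 -1.51]
```

Request:
carry_out([
  {"translation": [0,0,0.001],"rot": [0,0,0]},
  {"translation": [0,0,0.0015],"rot": [0,0,0]},
  {"translation": [0,0,0.0015],"rot": [0,0,0]},
])

```text
time_s: 18.55
tcp_pos: [0.4698, -0.235, 0.0663]
orientation: [-0.687, 0.727, -0.002, 0.001]
contact_force: [-3.3, 0.6, 7.4]
finger_gap: 0.0402
```

Run:
```python
from h import *
st()
```

```text
t 18.55 tcp [ 0.4698 -0.235   0.0663] toolx [-0.0571 -0.9984  0.0019] z [ 0.0039 -0.0021 -1.    ] F [-3.3  0.6  7.4] T [ 0.24  0.68 -0.01] gap 0.0402 q [ 0.74  0.51 -0.42  2.    0.32  0.69 -1.51]
```

Request:
carry_out([
  {"translation": [-0.0004,-0.008,-0.001],"rot": [0,0,0]},
  {"translation": [-0.0004,-0.02,-0.001],"rot": [0,0,0]},
  {"translation": [-0.0004,-0.032,-0.001],"rot": [0,0,0]},
  {"translation": [-0.0004,-0.044,-0.001],"rot": [0,0,0]},
  {"translation": [-0.0004,-0.056,-0.001],"rot": [0,0,0]},
  {"translation": [-0.0004,-0.068,-0.001],"rot": [0,0,0]},
  {"translation": [-0.0004,-0.08,-0.001],"rot": [0,0,0]},
  {"translation": [-0.0004,-0.08,-0.001],"rot": [0,0,0]},
])

```text
time_s: 19.55
tcp_pos: [0.5517, -0.239, 0.0665]
orientation: [-0.687, 0.727, -0.003, 0.002]
contact_force: [2.0, -0.8, 1.5]
finger_gap: 0.0396
```

Request:
carry_out([
  {"translation": [0,-0.008,0],"rot": [0,0,0]},
  {"translation": [0,-0.015,0],"rot": [0,0,0]},
  {"translation": [0,-0.02,0],"rot": [0,0,0]},
  {"translation": [0,-0.023,0],"rot": [0,0,0]},
  {"translation": [0,-0.025,0],"rot": [0,0,0]},
  {"translation": [0,-0.025,0],"rot": [0,0,0]},
])

```text
time_s: 20.3
tcp_pos: [0.5749, -0.2405, 0.0664]
orientation: [-0.687, 0.727, -0.002, 0.001]
contact_force: [0.9, 0.4, 2.1]
finger_gap: 0.0399
```

Run:
```python
from h import *
st()
```

```text
t 20.3 tcp [ 0.5749 -0.2405  0.0664] toolx [-5.720e-02 -9.984e-01  9.000e-04] z [ 0.0046 -0.0011 -1.    ] F [0.9 0.4 2.1] T [-0.11 -0.32  0.01] gap 0.0399 q [ 0.64  0.64 -0.41  1.76  0.33  0.81 -1.55]
```

Now push on to the stop wall.

Request:
carry_out([
  {"translation": [0,-0.001,0],"rot": [0,0,0]},
  {"translation": [0,-0.002,0],"rot": [0,0,0]},
  {"translation": [0,-0.003,0],"rot": [0,0,0]},
  {"translation": [0,-0.003,0],"rot": [0,0,0]},
])

```text
time_s: 20.8
tcp_pos: [0.5765, -0.2406, 0.0664]
orientation: [-0.687, 0.727, -0.001, 0.0]
contact_force: [-3.2, 0.1, 6.1]
finger_gap: 0.0399
```

Run:
```python
from h import *
st();ci,im=shot('wrist','w12.png');crop(im,200,120,440,300,'w12a.png')
```

```text
t 20.8 tcp [ 0.5765 -0.2406  0.0664] toolx [-0.0573 -0.9984  0.001 ] z [ 0.0017 -0.0011 -1.    ] F [-3.2  0.1  6.1] T [-0.05  0.52 -0.03] gap 0.0399 q [ 0.64  0.65 -0.41  1.75  0.33  0.81 -1.55]
scale 3.3333333333333335
```

View pics/w12a.png

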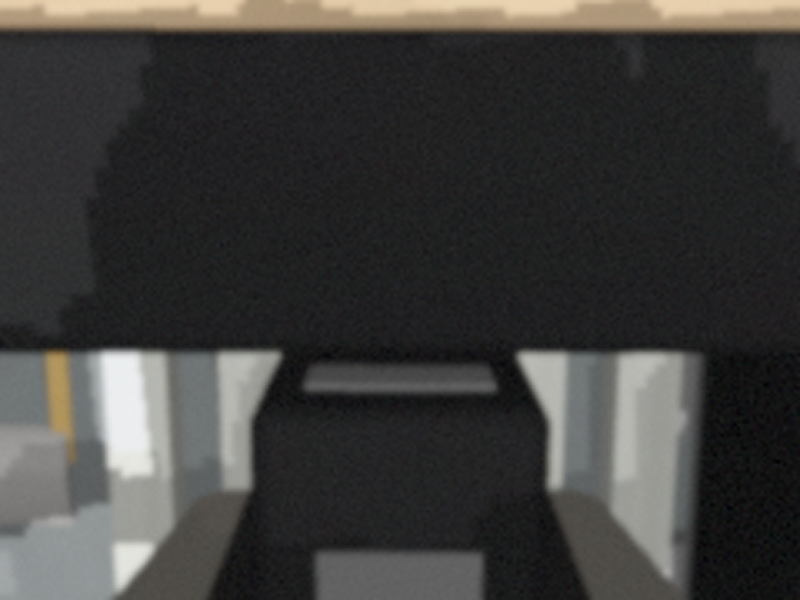

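Request:
carry_out([
  {"translation": [0,-0.001,0],"rot": [0,0,0]},
  {"translation": [0,-0.002,0],"rot": [0,0,0]},
  {"translation": [0,-0.003,0],"rot": [0,0,0]},
  {"translation": [0,-0.003,0],"rot": [0,0,0]},
])

```text
time_s: 21.35
tcp_pos: [0.5779, -0.2408, 0.0665]
orientation: [-0.687, 0.727, 0.0, -0.001]
contact_force: [-8.0, 0.5, 9.1]
finger_gap: 0.0398
```

Request:
carry_out([
  {"translation": [0,-0.001,0],"rot": [0,0,0]},
  {"translation": [0,-0.001,0],"rot": [0,0,0]},
])

```text
time_s: 21.6
tcp_pos: [0.5779, -0.2409, 0.0665]
orientation: [-0.686, 0.727, 0.001, -0.002]
contact_force: [-9.7, 1.9, 12.9]
finger_gap: 0.0399
```

Run:
```python
from h import *
st();ci,im=shot('wrist','w13.png');crop(im,200,120,440,300,'w13a.png')
```

```text
t 21.6 tcp [ 0.5779 -0.2409  0.0665] toolx [-0.0575 -0.9983  0.0011] z [-3.7e-03 -9.0e-04 -1.0e+00] F [-9.7  1.9 12.9] T [0.23 1.91 0.07] gap 0.0399 q [ 0.64  0.65 -0.4   1.74  0.33  0.82 -1.55]
scale 3.3333333333333335
```

View pics/w13a.png

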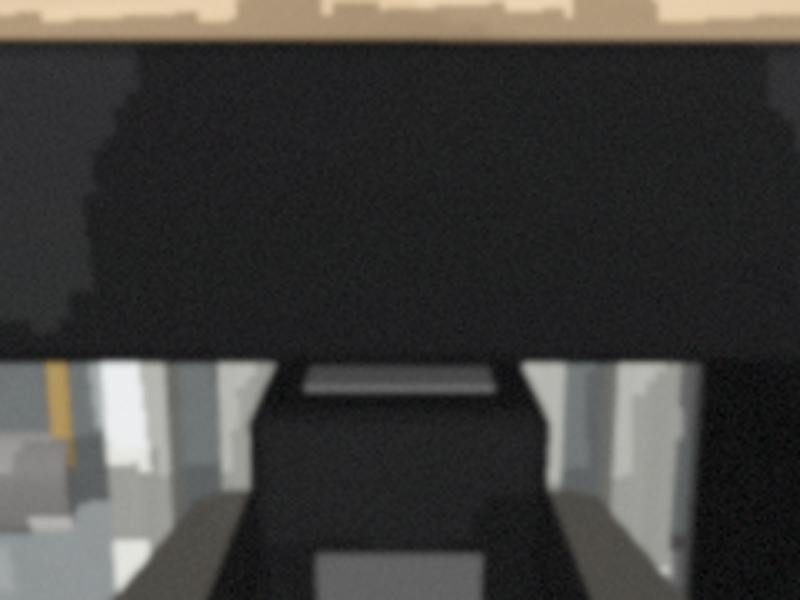

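Request:
carry_out([
  {"translation": [0,0.0035,-0.0008],"rot": [0,0,0]},
  {"translation": [0,0.0035,-0.0008],"rot": [0,0,0]},
])

```text
time_s: 21.9
tcp_pos: [0.5768, -0.2405, 0.0665]
orientation: [-0.687, 0.727, -0.001, 0.0]
contact_force: [-1.3, -0.4, -1.2]
finger_gap: 0.0397
```

Request:
carry_out([
  {"translation": [0,0,0],"rot": [0,0,0]},
  {"translation": [0,0,0],"rot": [0,0,0]},
  {"translation": [0,0,0],"rot": [0,0,0]},
  {"translation": [0,0,-0.03],"rot": [0,0,0]},
  {"translation": [0,0,-0.08],"rot": [0,0,0]},
  {"translation": [0,0.04,-0.12],"rot": [0,0,0]},
  {"translation": [0,0.09,-0.16],"rot": [0,0,0]},
  {"translation": [0,0.09,-0.16],"rot": [0,0,0]},
], gripper=0.4)

```text
time_s: 22.9
tcp_pos: [0.4864, -0.2364, 0.2302]
orientation: [-0.686, 0.728, -0.004, 0.001]
contact_force: [0.9, -0.8, 0.3]
finger_gap: 0.0552
```

Run:
```python
from h import *
st();ci,im=shot('wrist','w14.png'); shot('top','t14.png')
tgt(.5947,.137,.17,np.radians(-90.5))
```

```text
t 22.9 tcp [ 0.4864 -0.2364  0.2302] toolx [-0.0592 -0.9982  0.005 ] z [ 0.007  -0.0055 -1.    ] F [ 0.9 -0.8  0.3] T [ 0.04 -0.01 -0.02] gap 0.0552 q [ 0.81  0.31 -0.5   1.84  0.18  1.03 -1.4 ]
shift [-0.3784 -0.0852  0.0572] rot [-0.0048 -0.0022 -0.0492] deg 2.8
```

View pics/w14.png

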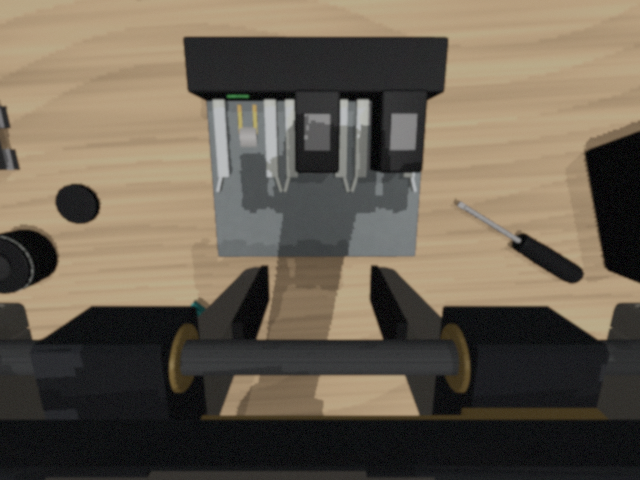

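View pics/t14.png

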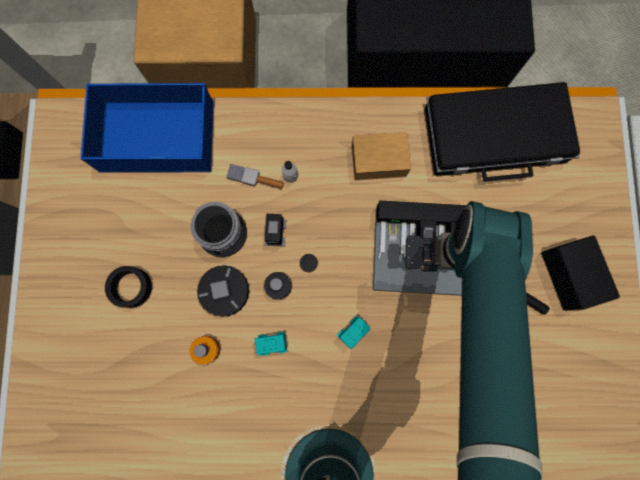

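Request:
carry_out([
  {"translation": [-0.04,-0.009,0],"rot": [-0.004,0,-0.01]},
  {"translation": [-0.09,-0.02,0],"rot": [-0.004,0,-0.02]},
  {"translation": [-0.14,-0.031,0],"rot": [-0.004,0,-0.03]},
  {"translation": [-0.19,-0.043,0],"rot": [-0.004,0,-0.04]},
  {"translation": [-0.24,-0.054,0],"rot": [-0.004,0,-0.049]},
  {"translation": [-0.29,-0.065,0.01],"rot": [-0.004,0,-0.049]},
  {"translation": [-0.34,-0.077,0.03],"rot": [-0.004,0,-0.049]},
  {"translation": [-0.378,-0.085,0.05],"rot": [-0.004,0,-0.049]},
])

```text
time_s: 24.0
tcp_pos: [0.5943, 0.1406, 0.1744]
orientation: [-0.705, 0.709, 0.001, -0.001]
contact_force: [-0.1, 0.2, 1.0]
finger_gap: 0.0551
```

Request:
carry_out([
  {"translation": [0,0,0],"rot": [0,0,0]},
  {"translation": [0,0,0],"rot": [0,0,0]},
])

```text
time_s: 24.25
tcp_pos: [0.594, 0.1368, 0.1756]
orientation: [-0.704, 0.71, 0.001, -0.001]
contact_force: [0.3, -0.7, 0.1]
finger_gap: 0.0552
```

Run:
```python
from h import *
st();ci,im=shot('wrist','w15.png')
```

```text
t 24.25 tcp [0.594  0.1368 0.1756] toolx [-0.0082 -1.      0.0012] z [-0.0027 -0.0012 -1.    ] F [ 0.3 -0.7  0.1] T [-0.03 -0.05 -0.03] gap 0.0552 q [ 0.16  0.52 -0.59  1.71  0.33  1.01 -2.13]
```

View pics/w15.png

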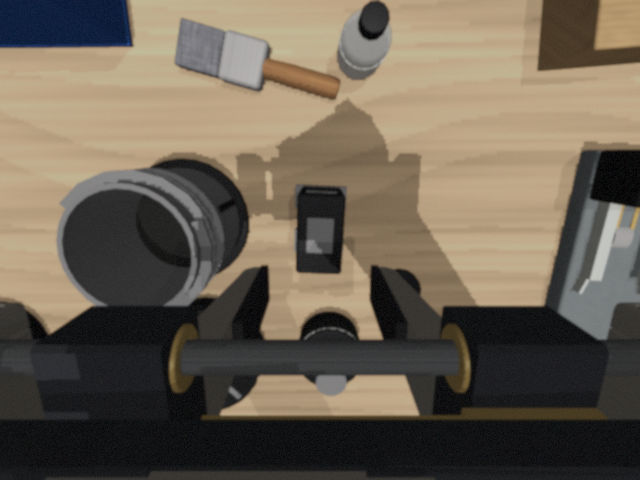

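Run:
```python
from h import *
ci,im=load('w15.png');crop(im,270,160,370,290,'w15a.png'); p=unproj(ci,[(320,235)],.075)[0];print(p)
p=unproj(ci,[(296,270),(341,272),(300,197),(344,197)],.075);print(p)
```

```text
scale 4.615384615384615
[0.59388716 0.13550577 0.075     ]
[[0.5629508  0.15644224 0.075     ]
 [0.5607787  0.11762184 0.075     ]
 [0.6259596  0.15155846 0.075     ]
 [0.62565323 0.11569448 0.075     ]]
```

View pics/w15a.png

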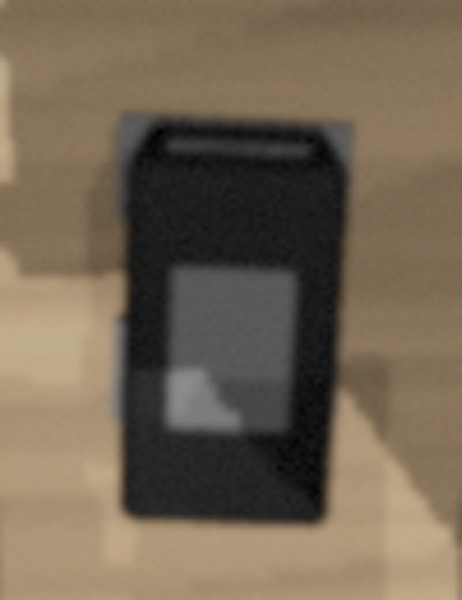

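Request:
carry_out([
  {"translation": [0.0008,-0.0012,0.04],"rot": [0,0,0.032]},
  {"translation": [0.0008,-0.0012,0.08],"rot": [0,0,0.032]},
  {"translation": [0.0008,-0.0012,0.115],"rot": [0,0,0.032]},
  {"translation": [0.0008,-0.0012,0.132],"rot": [0,0,0.032]},
  {"translation": [0.0008,-0.0012,0.132],"rot": [0,0,0.032]},
])

```text
time_s: 24.92
tcp_pos: [0.595, 0.1352, 0.0444]
orientation: [-0.692, 0.722, 0.0, -0.001]
contact_force: [-0.3, 0.4, -0.5]
finger_gap: 0.0548
```

Request:
carry_out([
  {"translation": [0,0,0],"rot": [0,0,0]},
  {"translation": [0,0,0],"rot": [0,0,0]},
  {"translation": [0,0,0],"rot": [0,0,0]},
  {"translation": [0,0,-0.015],"rot": [0,0,0]},
  {"translation": [0,0,-0.05],"rot": [0,0,0]},
  {"translation": [0,0,-0.09],"rot": [0,0,0]},
  {"translation": [0,0,-0.09],"rot": [0,0,0]},
], gripper=1.0, force=35)

```text
time_s: 25.8
tcp_pos: [0.597, 0.1371, 0.1381]
orientation: [-0.693, 0.721, -0.002, 0.002]
contact_force: [0.0, 0.3, -4.7]
finger_gap: 0.0394
```

Run:
```python
from h import *
st()
tgt(.4705,-.1603,.082,-np.pi/2-.0575)
```

```text
t 25.8 tcp [0.597  0.1371 0.1381] toolx [-4.010e-02 -9.992e-01 -7.000e-04] z [ 5.2e-03  5.0e-04 -1.0e+00] F [ 0.   0.3 -4.7] T [ 0.09 -0.02 -0.01] gap 0.0394 q [ 0.14  0.56 -0.57  1.74  0.36  0.94 -2.19]
shift [0.3023 0.1147 0.0553] rot [-0.0052  0.0007  0.0174] deg 1.0
```

Request:
carry_out([
  {"translation": [0.04,0.015,0],"rot": [-0.003,0,0.017]},
  {"translation": [0.09,0.034,0],"rot": [-0.003,0,0.017]},
  {"translation": [0.14,0.053,0],"rot": [-0.003,0,0.017]},
  {"translation": [0.19,0.072,0],"rot": [-0.003,0,0.017]},
  {"translation": [0.24,0.091,0],"rot": [-0.003,0,0.017]},
  {"translation": [0.28,0.106,0.01],"rot": [-0.003,0,0.017]},
  {"translation": [0.302,0.1147,0.04],"rot": [-0.003,0,0.017]},
  {"translation": [0.302,0.1147,0.052],"rot": [-0.003,0,0.017]},
])

```text
time_s: 26.8
tcp_pos: [0.4651, -0.1625, 0.0806]
orientation: [-0.685, 0.729, 0.003, -0.003]
contact_force: [-0.2, 1.0, -3.7]
finger_gap: 0.0396
```

Request:
carry_out([
  {"translation": [0,0,0.005],"rot": [0,0,0]},
  {"translation": [0,0,0.008],"rot": [0,0,0]},
  {"translation": [0,0,0.008],"rot": [0,0,0]},
])

```text
time_s: 27.18
tcp_pos: [0.469, -0.1599, 0.0755]
orientation: [-0.687, 0.726, 0.001, -0.001]
contact_force: [0.2, -0.2, -4.1]
finger_gap: 0.0403
```

Run:
```python
from h import *
st();ci,im=shot('wrist','w16.png');crop(im,80,0,480,300,'w16a.png')
tgt(.4705,-.1603,.069,-np.pi/2-.0575)
```

```text
t 27.18 tcp [ 0.469  -0.1599  0.0755] toolx [-5.540e-02 -9.985e-01  9.000e-04] z [-3.e-03 -7.e-04 -1.e+00] F [ 0.2 -0.2 -4.1] T [0.06 0.   0.03] gap 0.0403 q [ 0.68  0.48 -0.51  2.05  0.36  0.7  -1.68]
scale 2.0
shift [ 0.     -0.0015  0.0066] rot [ 0.0028 -0.0011  0.0017] deg 0.2
```

View pics/w16a.png

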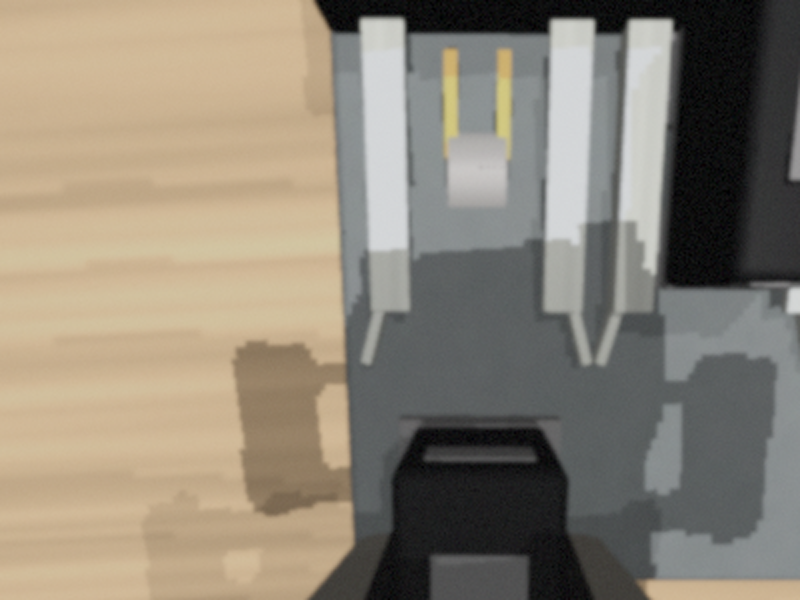

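Aligned: pack centre 480, rails centre 477 in the crop. Next, lower it onto the deck.

Request:
carry_out([
  {"translation": [-0.0003,0,0.003],"rot": [0.002,0,0.001]},
  {"translation": [-0.0003,0,0.0055],"rot": [0.002,0,0.001]},
  {"translation": [-0.0003,0,0.0055],"rot": [0.002,0,0.001]},
])

```text
time_s: 27.6
tcp_pos: [0.4687, -0.1606, 0.0704]
orientation: [-0.686, 0.727, -0.0, -0.001]
contact_force: [-1.5, -0.3, 3.7]
finger_gap: 0.0395
```

Request:
carry_out([
  {"translation": [0,0,0.0015],"rot": [0,0,0]},
  {"translation": [0,0,0.0015],"rot": [0,0,0]},
])

```text
time_s: 27.85
tcp_pos: [0.4691, -0.1607, 0.0704]
orientation: [-0.686, 0.727, -0.001, -0.001]
contact_force: [-5.6, 1.4, 18.2]
finger_gap: 0.0396
```

Run:
```python
from h import *
st()
```

```text
t 27.85 tcp [ 0.4691 -0.1607  0.0704] toolx [-0.0583 -0.9983  0.0026] z [-6.0e-04 -2.6e-03 -1.0e+00] F [-5.6  1.4 18.2] T [0.66 1.34 0.03] gap 0.0396 q [ 0.67  0.48 -0.5   2.06  0.36  0.69 -1.69]
```

Request:
carry_out([
  {"translation": [-0.0004,-0.008,-0.0021],"rot": [0,0,0]},
  {"translation": [-0.0004,-0.02,-0.0021],"rot": [0,0,0]},
  {"translation": [-0.0004,-0.032,-0.0021],"rot": [0,0,0]},
  {"translation": [-0.0004,-0.044,-0.0021],"rot": [0,0,0]},
  {"translation": [-0.0004,-0.056,-0.0021],"rot": [0,0,0]},
  {"translation": [-0.0004,-0.068,-0.0021],"rot": [0,0,0]},
  {"translation": [-0.0004,-0.08,-0.0021],"rot": [0,0,0]},
  {"translation": [-0.0004,-0.08,-0.0021],"rot": [0,0,0]},
])

```text
time_s: 28.85
tcp_pos: [0.551, -0.1649, 0.0705]
orientation: [-0.686, 0.727, -0.001, 0.001]
contact_force: [2.6, -0.7, 2.5]
finger_gap: 0.0396
```

Request:
carry_out([
  {"translation": [0,-0.008,0],"rot": [0,0,0]},
  {"translation": [0,-0.015,0],"rot": [0,0,0]},
  {"translation": [0,-0.021,0],"rot": [0,0,0]},
  {"translation": [0,-0.025,0],"rot": [0,0,0]},
  {"translation": [0,-0.028,0],"rot": [0,0,0]},
  {"translation": [0,-0.029,0],"rot": [0,0,0]},
  {"translation": [0,-0.029,0],"rot": [0,0,0]},
])

```text
time_s: 29.72
tcp_pos: [0.5776, -0.1665, 0.0704]
orientation: [-0.686, 0.727, 0.0, -0.001]
contact_force: [-1.4, -0.4, 5.9]
finger_gap: 0.0399
```

Run:
```python
from h import *
st();ci,im=shot('wrist','w17.png');crop(im,200,120,440,300,'w17a.png')
```

```text
t 29.73 tcp [ 0.5776 -0.1665  0.0704] toolx [-0.0582 -0.9983  0.0011] z [-0.0011 -0.001  -1.    ] F [-1.4 -0.4  5.9] T [ 0.    0.1  -0.01] gap 0.0399 q [ 0.58  0.62 -0.47  1.8   0.38  0.81 -1.71]
scale 3.3333333333333335
```

View pics/w17a.png

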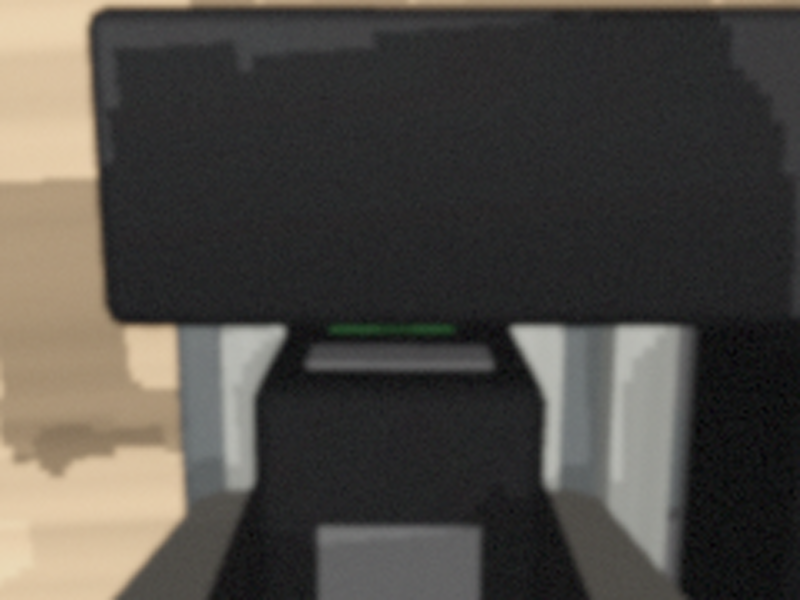

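About 2–3 mm still to go, so I'll push on.

Request:
carry_out([
  {"translation": [0,-0.002,0],"rot": [0,0,0]},
  {"translation": [0,-0.004,0],"rot": [0,0,0]},
  {"translation": [0,-0.005,0],"rot": [0,0,0]},
  {"translation": [0,-0.005,0],"rot": [0,0,0]},
])

```text
time_s: 30.28
tcp_pos: [0.58, -0.1668, 0.0705]
orientation: [-0.686, 0.727, 0.002, -0.003]
contact_force: [-9.3, 0.2, 11.8]
finger_gap: 0.0395
```

Request:
carry_out([
  {"translation": [0,-0.001,0],"rot": [0,0,0]},
  {"translation": [0,-0.0015,0],"rot": [0,0,0]},
  {"translation": [0,-0.0015,0],"rot": [0,0,0]},
])

```text
time_s: 30.65
tcp_pos: [0.5801, -0.1669, 0.0705]
orientation: [-0.686, 0.728, 0.003, -0.004]
contact_force: [-12.4, 1.7, 16.5]
finger_gap: 0.0397
```

Run:
```python
from h import *
st();ci,im=shot('wrist','w18.png');crop(im,200,120,440,300,'w18a.png')
```

```text
t 30.65 tcp [ 0.5801 -0.1669  0.0705] toolx [-0.0586 -0.9983  0.0019] z [-0.0095 -0.0014 -1.    ] F [-12.4   1.7  16.5] T [0.4  2.39 0.11] gap 0.0397 q [ 0.57  0.63 -0.47  1.79  0.38  0.82 -1.71]
scale 3.3333333333333335
```

View pics/w18a.png

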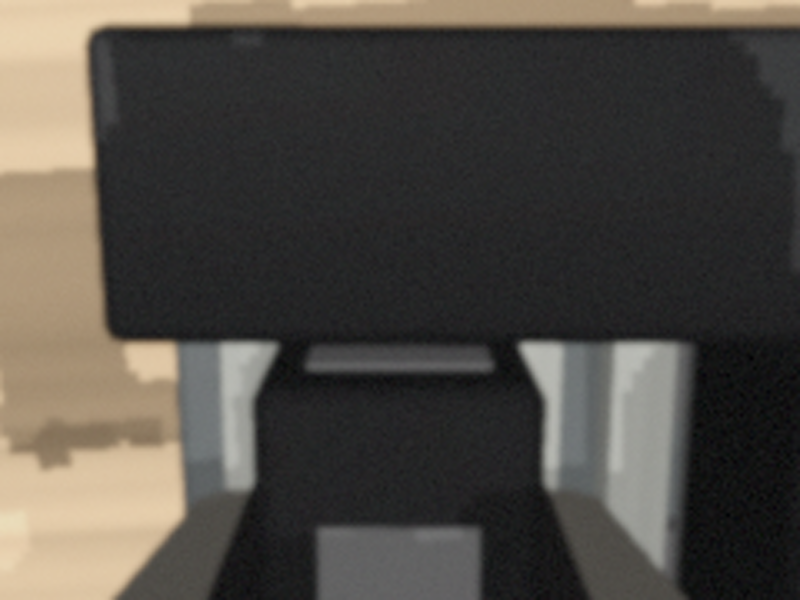

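Request:
carry_out([
  {"translation": [0,0.004,-0.001],"rot": [0,0,0]},
  {"translation": [0,0.004,-0.001],"rot": [0,0,0]},
])

```text
time_s: 30.95
tcp_pos: [0.5789, -0.1667, 0.0704]
orientation: [-0.686, 0.727, 0.001, -0.001]
contact_force: [-1.9, 0.7, -2.4]
finger_gap: 0.0396
```

Request:
carry_out([
  {"translation": [0,0,0],"rot": [0,0,0]},
  {"translation": [0,0,0],"rot": [0,0,0]},
  {"translation": [0,0,0],"rot": [0,0,0]},
  {"translation": [0,0,-0.03],"rot": [0,0,0]},
  {"translation": [0,0,-0.08],"rot": [0,0,0]},
  {"translation": [0,0.04,-0.12],"rot": [0,0,0]},
  {"translation": [0,0.09,-0.16],"rot": [0,0,0]},
  {"translation": [0,0.09,-0.16],"rot": [0,0,0]},
], gripper=0.4)

```text
time_s: 31.95
tcp_pos: [0.4894, -0.162, 0.2344]
orientation: [-0.686, 0.728, -0.003, -0.001]
contact_force: [0.0, -0.4, 0.0]
finger_gap: 0.0551
```

Run:
```python
from h import *
st();ci,im=shot('wrist','w19.png'); shot('top','t19.png')
```

```text
t 31.95 tcp [ 0.4894 -0.162   0.2344] toolx [-0.0593 -0.9982  0.005 ] z [ 0.0024 -0.0052 -1.    ] F [ 0.  -0.4  0. ] T [ 0.04 -0.03  0.02] gap 0.0551 q [ 0.76  0.28 -0.6   1.88  0.19  1.03 -1.55]
```

View pics/w19.png

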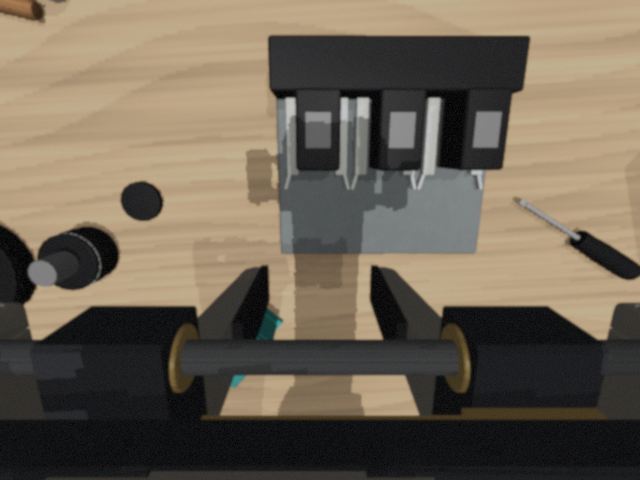

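View pics/t19.png

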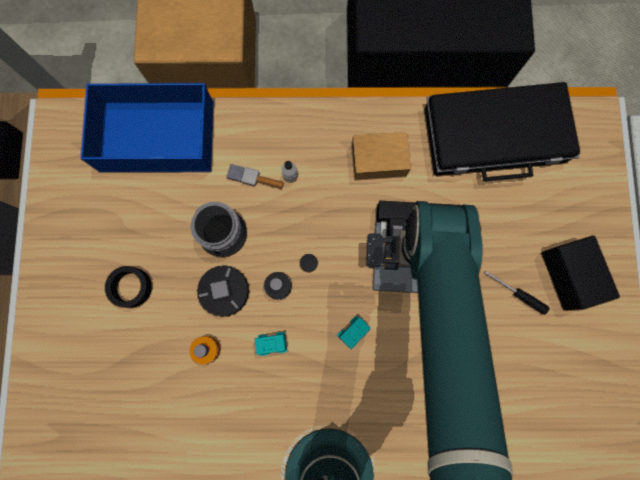

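Run:
```python
from h import *
ci,im=load('w19.png'); crop(im,260,30,540,240,'w19a.png')
P=unproj(ci,[(317.5,130),(402,130),(487,130)],.099); y=-.0585;c,s=np.cos(y),np.sin(y)
for p in P: d=p[:2]-[.572,-.2403]; print(np.round([c*d[0]+s*d[1],-s*d[0]+c*d[1]],4))
m=[(-137,118,24),(-137,-118,24)]
# lens, by wrist: cap top
tgt(.454,.127,.20,np.radians(-90))
```

```text
scale 2.857142857142857
[-0.0002  0.0735]
[-0.0002 -0.0008]
[-0.0003 -0.0756]
shift [-0.2862  0.0533  0.0313] rot [-0.0001 -0.0023 -0.0589] deg 3.4
```

View pics/w19a.png

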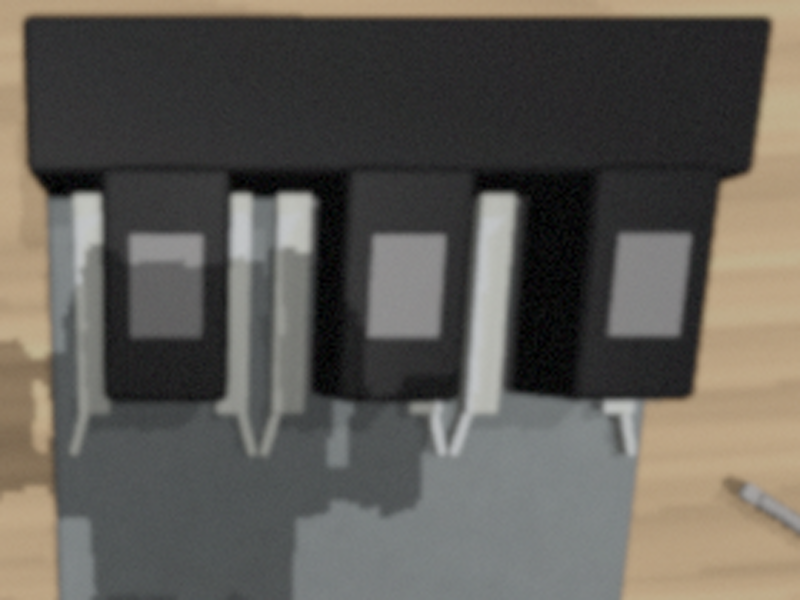

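Request:
carry_out([
  {"translation": [-0.04,0.007,0],"rot": [0,0,-0.02]},
  {"translation": [-0.09,0.017,0],"rot": [0,0,-0.04]},
  {"translation": [-0.14,0.026,0],"rot": [0,0,-0.059]},
  {"translation": [-0.19,0.035,0],"rot": [0,0,-0.059]},
  {"translation": [-0.24,0.045,0.01],"rot": [0,0,-0.059]},
  {"translation": [-0.286,0.053,0.03],"rot": [0,0,-0.059]},
  {"translation": [-0.286,0.053,0.03],"rot": [0,0,-0.059]},
  {"translation": [-0.286,0.053,0.03],"rot": [0,0,-0.059]},
], gripper=0.4)

```text
time_s: 33.05
tcp_pos: [0.454, 0.1272, 0.2002]
orientation: [0.708, -0.707, -0.001, 0.001]
contact_force: [0.1, -0.8, -0.3]
finger_gap: 0.0551
```

Run:
```python
from h import *
st();ci,im=shot('wrist','w20.png')
```

```text
t 33.05 tcp [0.454  0.1272 0.2002] toolx [ 1.2e-03 -1.0e+00  3.0e-04] z [-3.7e-03 -3.0e-04 -1.0e+00] F [ 0.1 -0.8 -0.3] T [ 0.01 -0.02 -0.03] gap 0.0551 q [ 0.32  0.28 -0.76  2.    0.24  0.95 -2.13]
```

View pics/w20.png

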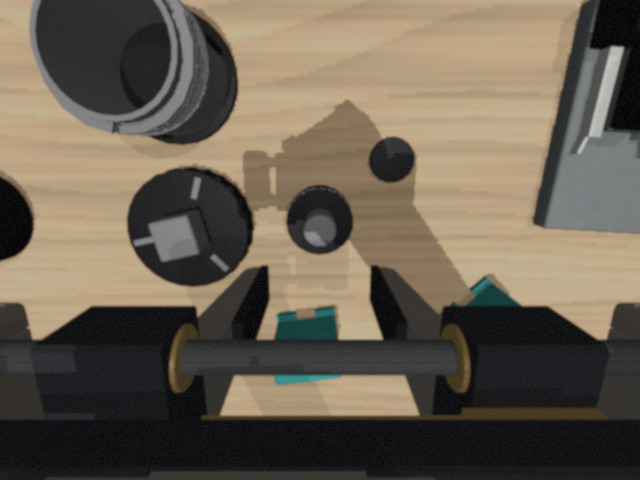

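Run:
```python
from h import *
ci,im=load('w20.png'); crop(im,270,170,370,270,'w20a.png'); crop(im,110,150,270,300,'w20b.png')
print(unproj(ci,[(319.5,231)],.08))
for f in ('t19.png',):
    c2,i2=load(f); crop(i2,180,190,300,320,'t19a.png')
```

```text
scale 6.0
scale 4.0
[[0.4525945  0.12640739 0.08      ]]
scale 4.615384615384615
```

View pics/w20a.png

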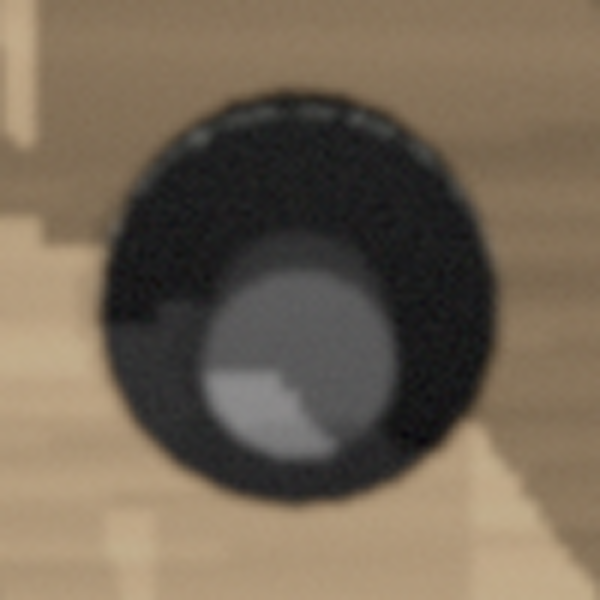

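View pics/w20b.png

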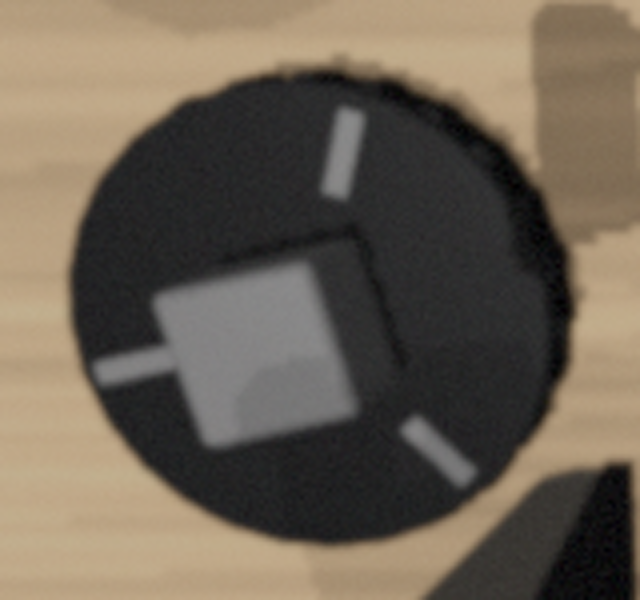

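View pics/t19a.png

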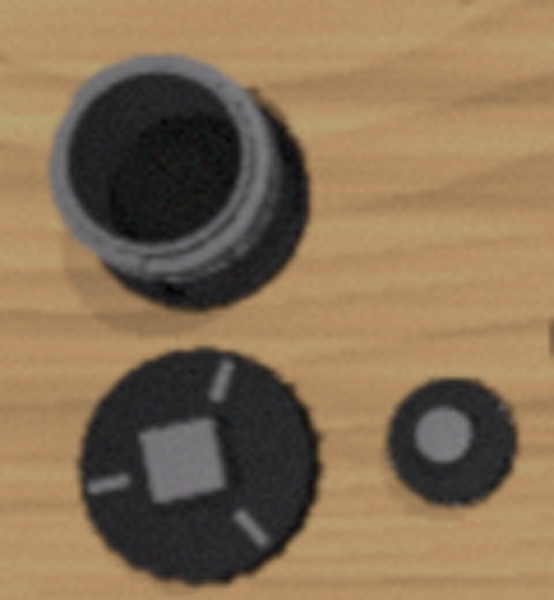

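Request:
carry_out([
  {"translation": [0.001,0.0014,0.04],"rot": [0,0,0]},
  {"translation": [0.001,0.0014,0.08],"rot": [0,0,0]},
  {"translation": [0.001,0.0014,0.12],"rot": [0,0,0]},
  {"translation": [0.001,0.0014,0.142],"rot": [0,0,0]},
  {"translation": [0.001,0.0014,0.148],"rot": [0,0,0]},
  {"translation": [0.001,0.0014,0.148],"rot": [0,0,0]},
  {"translation": [0.001,0.0014,0.148],"rot": [0,0,0]},
])

```text
time_s: 33.98
tcp_pos: [0.4531, 0.126, 0.0541]
orientation: [-0.707, 0.707, -0.0, -0.0]
contact_force: [-0.4, 0.4, -0.7]
finger_gap: 0.0554
```

Run:
```python
from h import *
st()
```

```text
t 33.98 tcp [0.4531 0.126  0.0541] toolx [-1.e-04 -1.e+00  6.e-04] z [ 3.e-04 -6.e-04 -1.e+00] F [-0.4  0.4 -0.7] T [-0.02 -0.02  0.02] gap 0.0554 q [ 0.17  0.51 -0.62  2.12  0.48  0.65 -2.35]
```

Request:
carry_out([
  {"translation": [0,0,0.003],"rot": [0,0,0]},
  {"translation": [0,0,0.003],"rot": [0,0,0]},
])

```text
time_s: 34.22
tcp_pos: [0.4523, 0.126, 0.0503]
orientation: [0.707, -0.707, -0.0, 0.001]
contact_force: [-0.5, -0.2, 0.2]
finger_gap: 0.0553
```

Request:
carry_out([
  {"translation": [0,0,0],"rot": [0,0,0]},
  {"translation": [0,0,0],"rot": [0,0,0]},
  {"translation": [0,0,0],"rot": [0,0,0]},
  {"translation": [0,0,0],"rot": [0,0,0]},
  {"translation": [0,0,-0.015],"rot": [0,0,0]},
  {"translation": [0,0,-0.05],"rot": [0,0,0]},
  {"translation": [0,0,-0.09],"rot": [0,0,0]},
  {"translation": [0,0,-0.13],"rot": [0,0,0]},
], gripper=1.0, force=30)

```text
time_s: 35.22
tcp_pos: [0.4516, 0.126, 0.1817]
orientation: [0.707, -0.707, -0.0, 0.001]
contact_force: [1.0, -0.4, -3.8]
finger_gap: 0.0295
```

Request:
carry_out([
  {"translation": [0,0,-0.025],"rot": [0,0,0]},
  {"translation": [0,0,-0.025],"rot": [0,0,0]},
  {"translation": [0,0,-0.025],"rot": [0,0,0]},
])

```text
time_s: 35.6
tcp_pos: [0.4514, 0.1257, 0.2042]
orientation: [0.707, -0.707, -0.001, 0.002]
contact_force: [-0.5, 0.0, -3.6]
finger_gap: 0.0294
```

Run:
```python
from h import *
st();ci,im=shot('wrist','w21.png')
```

```text
t 35.6 tcp [0.4514 0.1257 0.2042] toolx [ 5.0e-04 -1.0e+00  1.7e-03] z [-0.0035 -0.0017 -1.    ] F [-0.5  0.  -3.6] T [ 0.07  0.02 -0.01] gap 0.0294 q [ 0.34  0.27 -0.78  2.    0.24  0.96 -2.13]
```

View pics/w21.png

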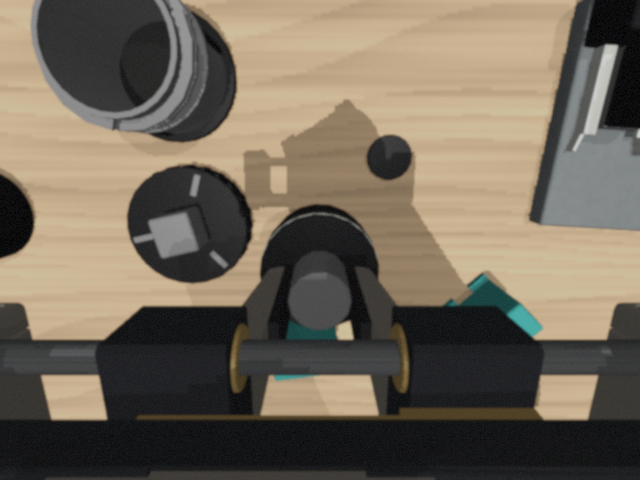

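Run:
```python
from h import *
ci,_=load('t19.png'); print(unproj(ci,[(213.26,224.0)],.118))
tgt(.50,.272,.215,np.radians(-90))
```

```text
[[0.59401796 0.27535863 0.118     ]]
shift [-0.1462 -0.0487 -0.0115] rot [ 0.0042 -0.0015  0.0007] deg 0.3
```

Request:
carry_out([
  {"translation": [-0.03,-0.01,-0.006],"rot": [0.002,0,0]},
  {"translation": [-0.07,-0.023,-0.011],"rot": [0.002,0,0]},
  {"translation": [-0.11,-0.037,-0.011],"rot": [0.002,0,0]},
  {"translation": [-0.146,-0.0487,-0.011],"rot": [0.002,0,0]},
  {"translation": [-0.146,-0.0487,-0.011],"rot": [0.002,0,0]},
  {"translation": [-0.146,-0.0487,-0.011],"rot": [0.002,0,0]},
])

```text
time_s: 36.4
tcp_pos: [0.5001, 0.2714, 0.2142]
orientation: [0.708, -0.707, -0.0, 0.002]
contact_force: [-0.3, -0.0, -3.3]
finger_gap: 0.0295
```

Run:
```python
from h import *
st();ci,im=shot('wrist','w22.png')
```

```text
t 36.4 tcp [0.5001 0.2714 0.2142] toolx [ 0.0011 -1.      0.0026] z [-0.0027 -0.0026 -1.    ] F [-0.3 -0.  -3.3] T [-0.   -0.06 -0.  ] gap 0.0295 q [ 0.03  0.45 -0.76  1.77  0.35  1.07 -2.42]
```

View pics/w22.png

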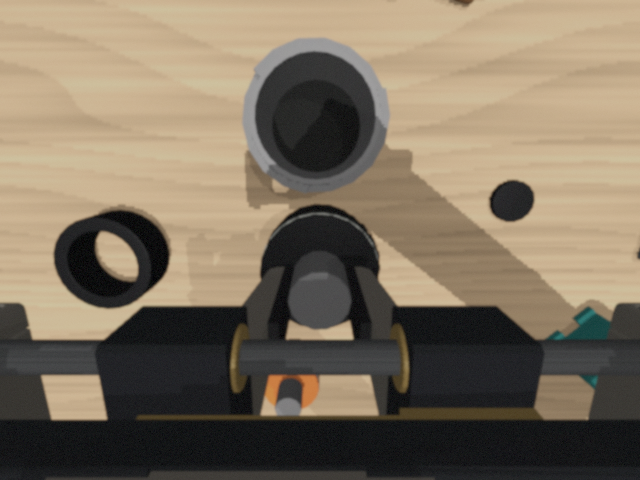

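Run:
```python
from h import *
ci,im=load('w22.png'); crop(im,235,30,400,195,'w22a.png')
```

```text
scale 3.6363636363636362
```

View pics/w22a.png

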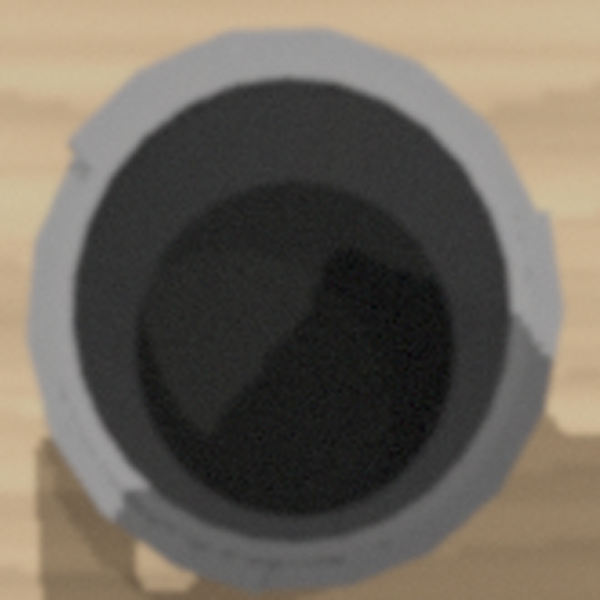

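Run:
```python
from h import *
ci,im=load('w22.png'); k=3.63636
g=lambda l:[(a/k+235,b/k+30) for a,b in l]
P=unproj(ci,g([(75,305),(511,305),(292,78),(292,542),(128,160),(450,150),(440,478),(140,470)]),.118)[:,:2]
o=least_squares(lambda p:np.hypot(*(P-p[:2]).T)-p[2],[.594,.273,.046]);print(o.x,o.fun)
c=o.x[:2]
S=unproj(ci,g([(72,152),(85,168),(548,212),(525,208),(115,515),(128,492)]),.112)[:,:2]
d=S-c; print(np.hypot(*d.T),np.degrees(np.arctan2(d[:,1],d[:,0])))
# held lens centre: tcp
s=r.observe(); print(s['tcp_pos'])
```

```text
[0.59253537 0.27330606 0.04526535] [ 1.43728098e-04  1.98854785e-05  1.47195052e-04  4.97428042e-04
 -1.35531192e-04 -2.60615080e-05 -2.98546469e-04 -3.48097374e-04]
[0.05639714 0.05257093 0.05741588 0.05329555 0.05653554 0.05085867] [ 53.98313579  55.02001743 -67.64921367 -64.9093048  135.54504513
 134.0712559 ]
[0.50041287 0.2709035  0.21462074]
```

Request:
carry_out([
  {"translation": [-0.001,-0.02,0],"rot": [0,0,0]},
  {"translation": [-0.002,-0.05,0],"rot": [0,0,0]},
  {"translation": [-0.0025,-0.08,0],"rot": [0,0,0]},
  {"translation": [-0.0025,-0.0925,0],"rot": [0,0,0]},
  {"translation": [-0.0025,-0.0925,0.01],"rot": [0,0,0]},
  {"translation": [-0.0025,-0.0925,0.03],"rot": [0,0,0]},
  {"translation": [-0.0025,-0.0925,0.03],"rot": [0,0,0]},
])

```text
time_s: 37.33
tcp_pos: [0.5912, 0.2739, 0.1831]
orientation: [0.708, -0.706, -0.0, 0.003]
contact_force: [0.2, -0.8, -2.9]
finger_gap: 0.0293
```

Run:
```python
from h import *
st();ci,im=shot('wrist','w23.png');crop(im,160,100,480,340,'w23a.png'); cs,ims=shot('scene','s23.png'); crop(ims,330,140,490,260,'s23a.png')
for a in (54,-66,174):
  for R_ in (.048,.052,):
    A=np.radians(a); print(a,R_,np.round(proj(cs,[[.5928+R_*np.cos(A),.2737+R_*np.sin(A),z] for z in (.03,.06,.09,.112)]),1).tolist())
```

```text
t 37.33 tcp [0.5912 0.2739 0.1831] toolx [ 0.0018 -1.      0.0034] z [-0.0044 -0.0034 -1.    ] F [ 0.2 -0.8 -2.9] T [0.03 0.03 0.01] gap 0.0293 q [-0.01  0.62 -0.7   1.59  0.43  1.1  -2.38]
scale 2.5
scale 5.0
54 0.048 [[416.3, 225.1], [418.1, 218.9], [420.0, 212.5], [421.5, 207.7]]
54 0.052 [[417.7, 225.2], [419.6, 219.1], [421.5, 212.7], [423.0, 207.8]]
-66 0.048 [[390.2, 235.5], [391.6, 229.5], [393.0, 223.2], [394.1, 218.4]]
-66 0.052 [[389.5, 236.5], [390.8, 230.5], [392.2, 224.2], [393.3, 219.4]]
174 0.048 [[390.6, 211.2], [392.0, 204.9], [393.3, 198.4], [394.4, 193.4]]
174 0.052 [[390.0, 210.2], [391.3, 203.9], [392.6, 197.3], [393.7, 192.3]]
```

View pics/w23a.png

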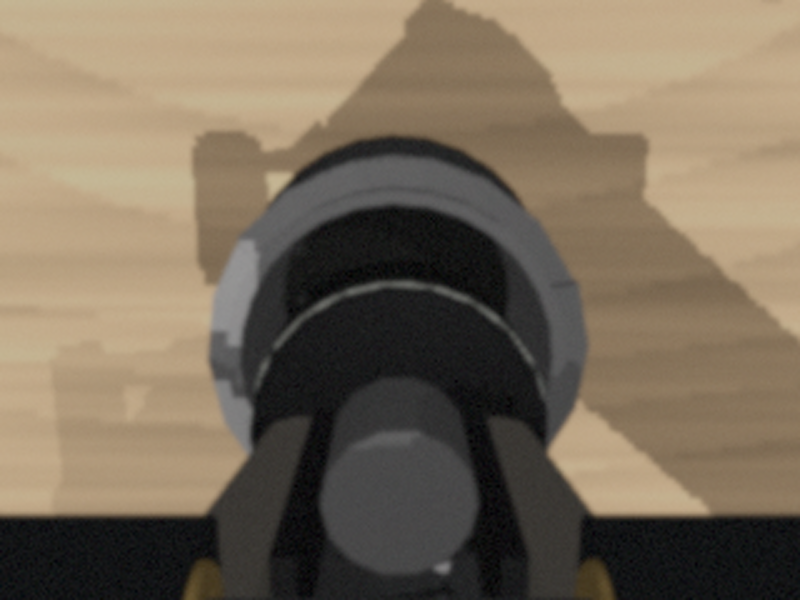

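View pics/s23a.png

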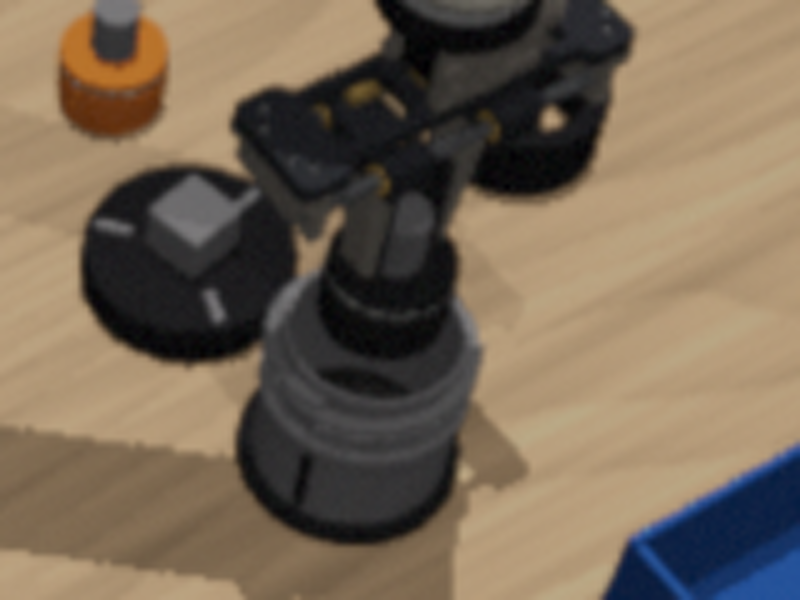

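Request:
carry_out([
  {"translation": [0,-0.001,0.015],"rot": [0,0,0]},
  {"translation": [0,-0.001,0.03],"rot": [0,0,0]},
  {"translation": [0,-0.001,0.045],"rot": [0,0,0]},
  {"translation": [0,-0.001,0.06],"rot": [0,0,0]},
  {"translation": [0,-0.001,0.075],"rot": [0,0,0]},
  {"translation": [0,-0.001,0.09],"rot": [0,0,0]},
  {"translation": [0,-0.001,0.1],"rot": [0,0,0]},
  {"translation": [0,-0.001,0.1],"rot": [0,0,0]},
])

```text
time_s: 38.42
tcp_pos: [0.5941, 0.2745, 0.0849]
orientation: [0.707, -0.707, 0.0, 0.001]
contact_force: [-0.4, 0.5, -2.8]
finger_gap: 0.0296
```

Request:
carry_out([
  {"translation": [0,0,0.002],"rot": [0,0,0]},
  {"translation": [0,0,0.004],"rot": [0,0,0]},
  {"translation": [0,0,0.006],"rot": [0,0,0]},
  {"translation": [0,0,0.008],"rot": [0,0,0]},
  {"translation": [0,0,0.008],"rot": [0,0,0]},
])

```text
time_s: 39.05
tcp_pos: [0.5944, 0.2747, 0.0777]
orientation: [0.707, -0.707, 0.0, 0.0]
contact_force: [-0.5, 0.3, -4.0]
finger_gap: 0.0293
```

Run:
```python
from h import *
st()
```

```text
t 39.05 tcp [0.5944 0.2747 0.0777] toolx [ 7.e-04 -1.e+00  1.e-03] z [-0.    -0.001 -1.   ] F [-0.5  0.3 -4. ] T [-0.01  0.02 -0.04] gap 0.0293 q [-0.05  0.73 -0.63  1.65  0.52  0.93 -2.45]
```

Request:
carry_out([
  {"translation": [0,0.001,0.0015],"rot": [0,0,0]},
  {"translation": [0,0.001,0.003],"rot": [0,0,0]},
  {"translation": [0,0.001,0.0045],"rot": [0,0,0]},
  {"translation": [0,0.001,0.0055],"rot": [0,0,0]},
  {"translation": [0,0.001,0.0055],"rot": [0,0,0]},
])

```text
time_s: 39.67
tcp_pos: [0.5935, 0.2747, 0.0723]
orientation: [0.707, -0.707, 0.0, 0.0]
contact_force: [0.1, 0.1, -3.2]
finger_gap: 0.0292
```

Run:
```python
from h import *
st()
```

```text
t 39.67 tcp [0.5935 0.2747 0.0723] toolx [ 8.e-04 -1.e+00  9.e-04] z [ 1.e-04 -9.e-04 -1.e+00] F [ 0.1  0.1 -3.2] T [-0.04  0.03  0.03] gap 0.0292 q [-0.05  0.74 -0.63  1.66  0.52  0.92 -2.45]
```

Request:
carry_out([
  {"translation": [0,0,0.001],"rot": [0,0,0]},
  {"translation": [0,0,0.0018],"rot": [0,0,0]},
  {"translation": [0,0,0.0018],"rot": [0,0,0]},
])

```text
time_s: 40.05
tcp_pos: [0.5935, 0.2747, 0.0705]
orientation: [0.707, -0.707, 0.0, 0.0]
contact_force: [-0.4, -0.3, -2.9]
finger_gap: 0.0291
```

Run:
```python
from h import *
st()
```

```text
t 40.05 tcp [0.5935 0.2747 0.0705] toolx [ 7.e-04 -1.e+00  1.e-03] z [ 1.e-04 -1.e-03 -1.e+00] F [-0.4 -0.3 -2.9] T [ 0.01 -0.03  0.01] gap 0.0291 q [-0.05  0.74 -0.63  1.66  0.52  0.92 -2.45]
```

Request:
carry_out([
  {"translation": [0,0,0.001],"rot": [0,0,0]},
  {"translation": [0,0,0.001],"rot": [0,0,0]},
])

```text
time_s: 40.3
tcp_pos: [0.5937, 0.2749, 0.0701]
orientation: [0.707, -0.707, 0.001, -0.0]
contact_force: [-0.6, -1.7, 1.0]
finger_gap: 0.0294
```

Run:
```python
from h import *
st()
```

```text
t 40.3 tcp [0.5937 0.2749 0.0701] toolx [ 8.e-04 -1.e+00  8.e-04] z [ 8.e-04 -8.e-04 -1.e+00] F [-0.6 -1.7  1. ] T [-0.28  0.2  -0.06] gap 0.0294 q [-0.05  0.74 -0.63  1.66  0.53  0.92 -2.45]
```

Request:
carry_out([
  {"translation": [0,0,0],"rot": [0,0,0]},
  {"translation": [0,0,0],"rot": [0,0,0]},
  {"translation": [0,0,0],"rot": [0,0,0]},
  {"translation": [0,0,-0.02],"rot": [0,0,0]},
  {"translation": [0,0,-0.05],"rot": [0,0,0]},
  {"translation": [0,0,-0.09],"rot": [0,0,0]},
  {"translation": [0,0,-0.13],"rot": [0,0,0]},
  {"translation": [0,0.05,-0.15],"rot": [0,0,0]},
], gripper=0.54)

```text
time_s: 41.3
tcp_pos: [0.5464, 0.2751, 0.2232]
orientation: [-0.706, 0.708, -0.001, 0.003]
contact_force: [-1.3, -0.3, -0.3]
finger_gap: 0.0426
```

Request:
carry_out([
  {"translation": [0,0.05,0],"rot": [0,0,0]},
  {"translation": [0,0.1,0],"rot": [0,0,0]},
  {"translation": [0,0.15,0],"rot": [0,0,0]},
  {"translation": [0,0.15,0],"rot": [0,0,0]},
  {"translation": [0,0.15,0],"rot": [0,0,0]},
], gripper=0.35)

```text
time_s: 41.92
tcp_pos: [0.3946, 0.2749, 0.2207]
orientation: [0.707, -0.707, 0.001, -0.001]
contact_force: [0.5, 0.4, 0.3]
finger_gap: 0.0595
```

Run:
```python
from h import *
st();ci,im=shot('wrist','w24.png')
```

```text
t 41.92 tcp [0.3946 0.2749 0.2207] toolx [ 3.e-04 -1.e+00  3.e-04] z [ 2.8e-03 -3.0e-04 -1.0e+00] F [0.5 0.4 0.3] T [-0.01  0.01 -0.  ] gap 0.0595 q [ 0.05  0.29 -0.85  1.96  0.26  1.   -2.48]
```

View pics/w24.png

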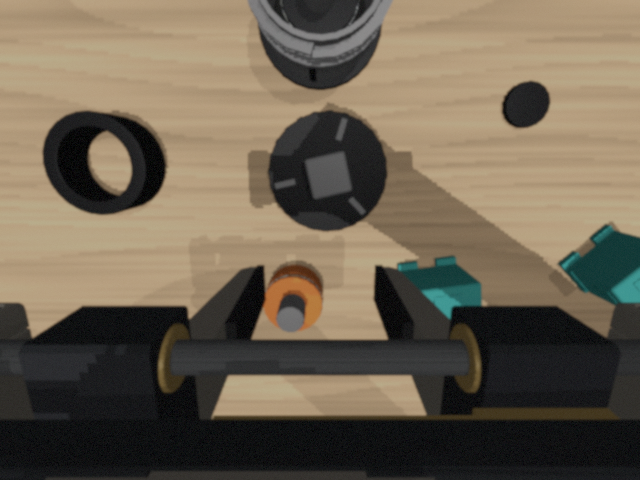

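Run:
```python
from h import *
ci,im=load('w24.png'); crop(im,260,100,400,235,'w24a.png'); crop(im,230,0,410,95,'w24b.png')
```

```text
scale 4.444444444444445
scale 4.444444444444445
```

View pics/w24a.png

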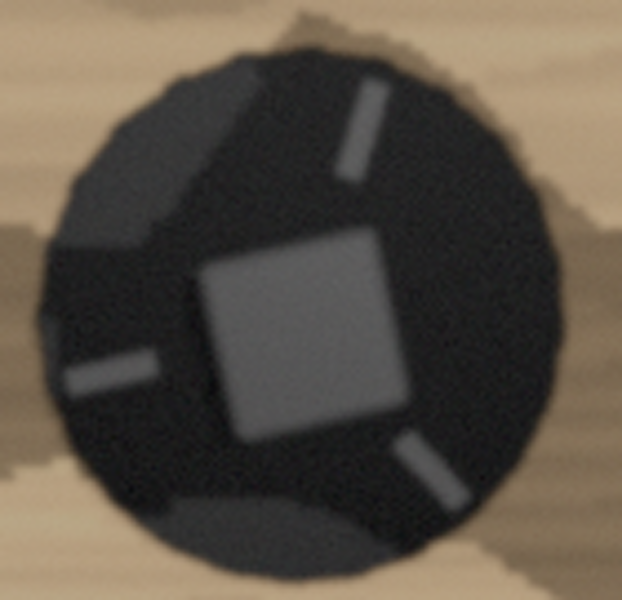

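View pics/w24b.png

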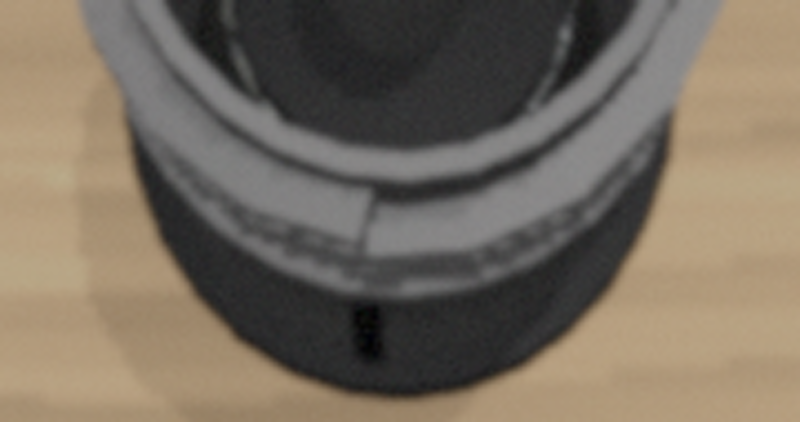

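Run:
```python
from h import *
ci,im=load('w24.png'); k=4.4444
g=lambda l:[(a/k+260,b/k+100) for a,b in l]
uv=g([(200,268),(245,440),(410,400),(376,230)]); print(unproj(ci,uv,.0655)[:,:2], unproj(ci,uv,.0655)[:,:2].mean(0))
# x axis points left (world +y): corners: top-left=(+20,-20)
p=fit(ci,uv,[(20,-20,65.5),(20,20,65.5),(-20,20,65.5),(-20,-20,65.5)],[.44,.266,1.7])
R_=unproj(ci,g([(362,130),(112,372),(432,472)]),.033)[:,:2]-p[:2]; print(np.hypot(*R_.T),np.degrees(np.arctan2(R_[:,1],R_[:,0])))
gb=lambda l:[(a/k+230,b/k) for a,b in l]
S=unproj(ci,gb([(374,195),(366,252)]),.112)[:,:2]-[.593,.274]; print(np.hypot(*S.T),np.degrees(np.arctan2(S[:,1],S[:,0])))
rb=unproj(ci,gb([(367,330)]),.06)[:,:2]-[.593,.274]; print(np.hypot(*rb.T),np.degrees(np.arctan2(rb[:,1],rb[:,0])))
st()
```

```text
[[0.45513888 0.28791478]
 [0.4180993  0.27835076]
 [0.42690428 0.24210497]
 [0.4630525  0.25024848]] [0.44079874 0.26465475]
pose [0.4407 0.2647 1.8002] deg 103.15 res px [[-0.8, -0.5], [-1.3, 1.4], [1.5, 1.2], [0.6, -1.8]]
[0.04680385 0.04719669 0.04697867] [ -16.34928112  102.92296276 -137.73680835]
[0.05143442 0.06031449] [175.31515927 174.66945973]
[0.06158381] [174.01013633]
t 41.98 tcp [0.3949 0.2749 0.2204] toolx [-4.e-04 -1.e+00  0.e+00] z [ 0.0021 -0.     -1.    ] F [-0.6  0.1 -0.5] T [-0.02 -0.01  0.01] gap 0.0597 q [ 0.05  0.29 -0.85  1.96  0.26  1.   -2.48]
```

Request:
carry_out([
  {"translation": [0,-0.01,0],"rot": [0,0,-0.17]},
  {"translation": [0,-0.02,0],"rot": [0,0,-0.34]},
  {"translation": [0.005,-0.03,0],"rot": [0,0,-0.51]},
  {"translation": [0.01,-0.04,0],"rot": [0,0,-0.68]},
  {"translation": [0.0102,-0.0459,0],"rot": [0,0,-0.85]},
  {"translation": [0.0102,-0.0459,0],"rot": [0,0,-1.02]},
  {"translation": [0.0102,-0.0459,0],"rot": [0,0,-1.19]},
  {"translation": [0.0102,-0.0459,0],"rot": [0,0,-1.36]},
])

```text
time_s: 42.98
tcp_pos: [0.4408, 0.2644, 0.2195]
orientation: [0.995, -0.103, -0.0, -0.0]
contact_force: [-0.7, 0.1, 0.4]
finger_gap: 0.0597
```

Request:
carry_out([
  {"translation": [0,0,0],"rot": [0,0,-0.17]},
  {"translation": [0,0,0],"rot": [0,0,-0.34]},
  {"translation": [0,0,0],"rot": [0,0,-0.51]},
  {"translation": [0,0,0],"rot": [0,0,-0.68]},
  {"translation": [0,0,0],"rot": [0,0,-0.85]},
  {"translation": [0,0,0],"rot": [0,0,-1.02]},
  {"translation": [0,0,0],"rot": [0,0,-1.19]},
  {"translation": [0,0,0],"rot": [0,0,-1.36]},
])

```text
time_s: 43.98
tcp_pos: [0.4408, 0.2642, 0.2193]
orientation: [0.838, 0.545, -0.0, -0.0]
contact_force: [-0.2, 0.5, -1.0]
finger_gap: 0.06
```

Run:
```python
from h import *
st(); tgt(.4408,.2647,.16,np.radians(103.1))
```

```text
t 43.98 tcp [0.4408 0.2642 0.2193] toolx [ 4.060e-01  9.139e-01 -2.000e-04] z [-8.e-04  1.e-04 -1.e+00] F [-0.2  0.5 -1. ] T [ 0.06 -0.16 -0.02] gap 0.06 q [ 0.4   0.7  -1.41  1.87  0.73  1.24 -0.09]
shift [ 0.0005 -0.0002  0.0593] rot [-0.0008 -0.     -0.6467] deg 37.1
```

Request:
carry_out([
  {"translation": [0,0,0.015],"rot": [0,0,-0.17]},
  {"translation": [0,0,0.03],"rot": [0,0,-0.34]},
  {"translation": [0,0,0.045],"rot": [0,0,-0.51]},
  {"translation": [0.0005,0,0.06],"rot": [0,0,-0.6467]},
  {"translation": [0.0005,0,0.06],"rot": [0,0,-0.6467]},
])

```text
time_s: 44.6
tcp_pos: [0.4401, 0.2645, 0.1582]
orientation: [0.624, 0.781, -0.001, -0.001]
contact_force: [0.3, -0.2, 0.1]
finger_gap: 0.0598
```

Run:
```python
from h import *
st(); ci,im=shot('wrist','w25.png'); tgt(.4408,.2647,.038,np.radians(103.1))
```

```text
t 44.6 tcp [0.4401 0.2645 0.1582] toolx [-2.205e-01  9.754e-01  3.000e-04] z [-3.3e-03 -5.0e-04 -1.0e+00] F [ 0.3 -0.2  0.1] T [ 0.08 -0.11  0.03] gap 0.0598 q [ 0.38  0.87 -1.44  1.93  0.93  1.25  0.4 ]
shift [-0.0004  0.0008  0.1211] rot [-0.0018 -0.0004 -0.0071] deg 0.4
```

View pics/w25.png

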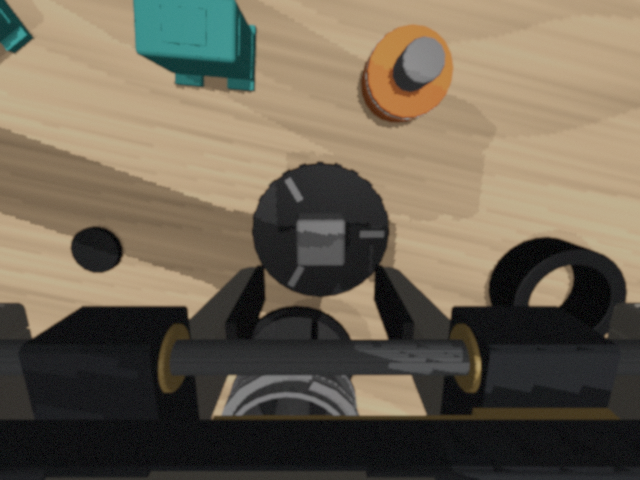

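Run:
```python
from h import *
ci,im=load('w25.png'); crop(im,250,160,400,300,'w25a.png')
print(unproj(ci,[(298,221),(344,219),(345,264),(298,265)],.0655), unproj(ci,[(321.3,242)],.0655))
```

```text
scale 4.285714285714286
[[0.42674226 0.24387708 0.0655    ]
 [0.41699019 0.27964503 0.0655    ]
 [0.45381383 0.2895199  0.0655    ]
 [0.46328119 0.25153678 0.0655    ]] [[0.43968096 0.26607375 0.0655    ]]
```

View pics/w25a.png

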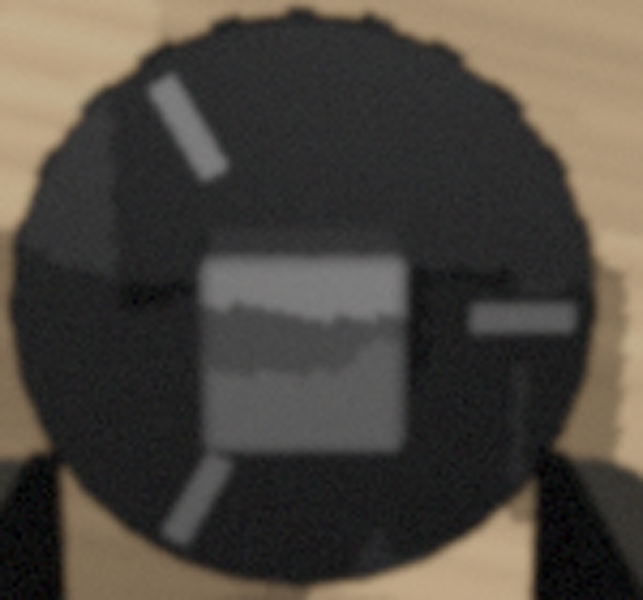

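Request:
carry_out([
  {"translation": [0.0005,0,0.03],"rot": [0,0,0]},
  {"translation": [0.0005,0,0.06],"rot": [0,0,0]},
  {"translation": [0.0005,0,0.09],"rot": [0,0,0]},
  {"translation": [0.0005,0,0.11],"rot": [0,0,0]},
  {"translation": [0.0005,0,0.118],"rot": [0,0,0]},
  {"translation": [0.0005,0,0.118],"rot": [0,0,0]},
])

```text
time_s: 45.4
tcp_pos: [0.4398, 0.2656, 0.0419]
orientation: [0.623, 0.782, -0.0, 0.0]
contact_force: [0.3, 0.3, 0.2]
finger_gap: 0.0598
```

Run:
```python
from h import *
st()
```

```text
t 45.4 tcp [0.4398 0.2656 0.0419] toolx [-2.233e-01  9.748e-01 -6.000e-04] z [ 4.e-04 -6.e-04 -1.e+00] F [0.3 0.3 0.2] T [ 0.02 -0.2  -0.06] gap 0.0598 q [ 0.29  0.99 -1.26  2.    1.11  1.09  0.29]
```

Request:
carry_out([
  {"translation": [0,0,0.004],"rot": [0,0,0]},
  {"translation": [0,0,0.004],"rot": [0,0,0]},
])

```text
time_s: 45.65
tcp_pos: [0.4398, 0.2654, 0.0379]
orientation: [0.623, 0.782, -0.0, 0.001]
contact_force: [-0.4, 0.6, -0.2]
finger_gap: 0.0601
```

Request:
carry_out([
  {"translation": [0,0,0],"rot": [0,0,0]},
  {"translation": [0,0,0],"rot": [0,0,0]},
  {"translation": [0,0,0],"rot": [0,0,0]},
  {"translation": [0,0,0],"rot": [0,0,0]},
], gripper=1.0, force=45)

```text
time_s: 46.15
tcp_pos: [0.4396, 0.2654, 0.0377]
orientation: [0.623, 0.782, -0.0, 0.0]
contact_force: [-0.3, -0.4, 1.8]
finger_gap: 0.0398
```

Run:
```python
from h import *
st()
```

```text
t 46.15 tcp [0.4396 0.2654 0.0377] toolx [-2.240e-01  9.746e-01 -9.000e-04] z [ 5.e-04 -8.e-04 -1.e+00] F [-0.3 -0.4  1.8] T [ 0.05 -0.11 -0.02] gap 0.0398 q [ 0.28  0.99 -1.25  2.    1.12  1.09  0.29]
```

Request:
carry_out([
  {"translation": [0,0,-0.02],"rot": [0,0,0]},
  {"translation": [0,0,-0.06],"rot": [0,0,0]},
  {"translation": [0,0,-0.1],"rot": [0,0,0]},
  {"translation": [0,0,-0.14],"rot": [0,0,0]},
  {"translation": [0,0,-0.165],"rot": [0,0,0]},
  {"translation": [0,0,-0.165],"rot": [0,0,0]},
])

```text
time_s: 46.9
tcp_pos: [0.44, 0.2662, 0.2047]
orientation: [0.623, 0.782, 0.001, 0.001]
contact_force: [0.2, 0.2, -1.7]
finger_gap: 0.0396
```

Run:
```python
from h import *
st();ci,im=shot('wrist','w26.png'); tgt(.5928,.274,.19,np.radians(64.5))
```

```text
t 46.9 tcp [0.44   0.2662 0.2047] toolx [-2.239e-01  9.746e-01 -3.000e-04] z [ 3.6e-03  6.0e-04 -1.0e+00] F [ 0.2  0.2 -1.7] T [ 0.02 -0.15  0.04] gap 0.0396 q [ 0.41  0.81 -1.5   1.89  0.86  1.3   0.45]
shift [-0.0259  0.1513  0.0134] rot [0.0018 0.0009 0.6708] deg 38.4
```

View pics/w26.png

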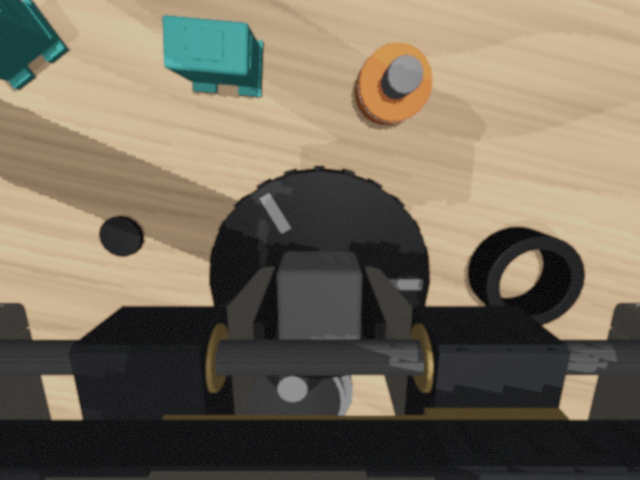

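Request:
carry_out([
  {"translation": [-0.004,0.025,0],"rot": [0,0,0.13]},
  {"translation": [-0.01,0.06,0],"rot": [0,0,0.28]},
  {"translation": [-0.016,0.095,0],"rot": [0,0,0.43]},
  {"translation": [-0.022,0.13,0],"rot": [0,0,0.57]},
  {"translation": [-0.026,0.151,0],"rot": [0,0,0.6708]},
  {"translation": [-0.026,0.151,0],"rot": [0,0,0.6708]},
  {"translation": [-0.026,0.151,0],"rot": [0,0,0.6708]},
])

```text
time_s: 47.82
tcp_pos: [0.5909, 0.2741, 0.2015]
orientation: [0.845, 0.535, -0.001, 0.0]
contact_force: [-0.1, 1.1, -1.8]
finger_gap: 0.0396
```

Run:
```python
from h import *
st();ci,im=shot('wrist','w27.png');shot('scene','s27.png'); tgt(.5928,.274,.16,np.radians(64.5))
```

```text
t 47.83 tcp [0.5909 0.2741 0.2015] toolx [ 0.4276  0.9039 -0.0022] z [-0.0018 -0.0016 -1.    ] F [-0.1  1.1 -1.8] T [ 0.06 -0.16  0.01] gap 0.0396 q [ 0.26  0.85 -1.24  1.56  0.82  1.33  0.05]
shift [0.0006 0.0015 0.0422] rot [-0.0001  0.0015  0.0026] deg 0.2
```

View pics/w27.png

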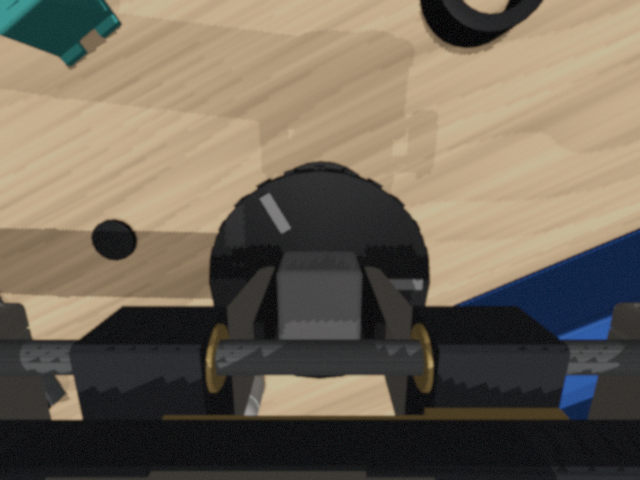

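Request:
carry_out([
  {"translation": [0,0.001,0.02],"rot": [0,0,0]},
  {"translation": [0,0.001,0.038],"rot": [0,0,0]},
  {"translation": [0,0.001,0.044],"rot": [0,0,0]},
  {"translation": [0,0.001,0.044],"rot": [0,0,0]},
  {"translation": [0,0.001,0.044],"rot": [0,0,0]},
])

```text
time_s: 48.55
tcp_pos: [0.5935, 0.2739, 0.1591]
orientation: [0.846, 0.534, 0.0, 0.0]
contact_force: [0.5, -0.0, -1.9]
finger_gap: 0.0396
```

Run:
```python
from h import *
st(); ci,im=shot('scene','s28.png'); crop(im,350,150,470,250,'s28a.png')
def circ(c,z,rr,n=24): return [(c[0]+rr*np.cos(t),c[1]+rr*np.sin(t),z) for t in np.linspace(0,2*np.pi,n)]
```

```text
t 48.55 tcp [0.5935 0.2739 0.1591] toolx [4.303e-01 9.027e-01 1.000e-04] z [ 8.e-04 -2.e-04 -1.e+00] F [ 0.5 -0.  -1.9] T [ 0.02 -0.18 -0.01] gap 0.0396 q [ 0.24  0.89 -1.2   1.59  0.87  1.27  0.02]
scale 6.0
```

View pics/s28a.png

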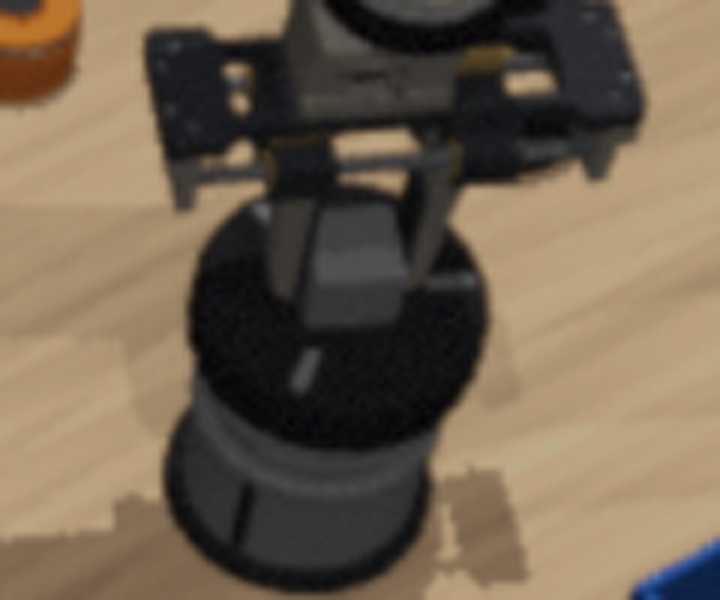

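Request:
carry_out([
  {"translation": [-0.0005,-0.001,0.004],"rot": [0,0,0]},
  {"translation": [-0.0005,-0.001,0.008],"rot": [0,0,0]},
  {"translation": [-0.0005,-0.001,0.011],"rot": [0,0,0]},
  {"translation": [-0.0005,-0.001,0.013],"rot": [0,0,0]},
  {"translation": [-0.0005,-0.001,0.013],"rot": [0,0,0]},
])

```text
time_s: 49.22
tcp_pos: [0.5921, 0.2739, 0.1454]
orientation: [0.846, 0.534, -0.0, 0.0]
contact_force: [0.5, 2.3, -1.2]
finger_gap: 0.0393
```

Run:
```python
from h import *
st()
```

```text
t 49.23 tcp [0.5921 0.2739 0.1454] toolx [ 4.302e-01  9.027e-01 -1.000e-04] z [-0.e+00 -1.e-04 -1.e+00] F [ 0.5  2.3 -1.2] T [ 0.54 -0.3  -0.03] gap 0.0393 q [ 0.24  0.91 -1.19  1.6   0.88  1.25  0.01]
```

Request:
carry_out([
  {"translation": [0.0009,-0.0004,0],"rot": [0,0,0]},
  {"translation": [0.0009,-0.0004,0.002],"rot": [0,0,0]},
  {"translation": [0.0009,-0.0004,0.004],"rot": [0,0,0]},
  {"translation": [0.0009,-0.0004,0.005],"rot": [0,0,0]},
  {"translation": [0.0009,-0.0004,0.005],"rot": [0,0,0]},
])

```text
time_s: 49.85
tcp_pos: [0.5923, 0.2743, 0.1404]
orientation: [0.846, 0.534, -0.0, 0.0]
contact_force: [-0.2, 0.6, -1.4]
finger_gap: 0.0395
```

Run:
```python
from h import *
st()
```

```text
t 49.85 tcp [0.5923 0.2743 0.1404] toolx [ 0.4305  0.9026 -0.001 ] z [ 0.     -0.0011 -1.    ] F [-0.2  0.6 -1.4] T [ 0.12 -0.07 -0.05] gap 0.0395 q [ 0.24  0.91 -1.18  1.61  0.88  1.25  0.01]
```

Request:
carry_out([
  {"translation": [0,0,0.001],"rot": [0,0,0]},
  {"translation": [0,0,0.002],"rot": [0,0,0]},
  {"translation": [0,0,0.002],"rot": [0,0,0]},
])

```text
time_s: 50.22
tcp_pos: [0.5924, 0.2744, 0.1392]
orientation: [0.846, 0.534, 0.0, 0.001]
contact_force: [-0.5, -0.2, 3.9]
finger_gap: 0.0399
```

Run:
```python
from h import *
st()
```

```text
t 50.23 tcp [0.5924 0.2744 0.1392] toolx [ 4.306e-01  9.026e-01 -6.000e-04] z [ 7.e-04 -1.e-03 -1.e+00] F [-0.5 -0.2  3.9] T [-0.26  0.22  0.01] gap 0.0399 q [ 0.24  0.91 -1.18  1.61  0.88  1.24  0.01]
```

Request:
carry_out([
  {"translation": [0,0,-0.0005],"rot": [0,0,0.1]},
  {"translation": [0,0,0],"rot": [0,0,0.2]},
  {"translation": [0,0,0.0004],"rot": [0,0,0.3]},
  {"translation": [0,0,0.0009],"rot": [0,0,0.4]},
  {"translation": [0,0,0.0013],"rot": [0,0,0.5]},
  {"translation": [0,0,0.0013],"rot": [0,0,0.5]},
])

```text
time_s: 50.98
tcp_pos: [0.5926, 0.2748, 0.1373]
orientation: [0.951, 0.308, 0.001, 0.0]
contact_force: [0.7, 2.1, -1.3]
finger_gap: 0.0395
```

Run:
```python
from h import *
s=st(); Rm=R.from_quat(s['orientation']).as_matrix(); print(np.degrees(np.arctan2(Rm[1,0],Rm[0,0])))
```

```text
t 50.98 tcp [0.5926 0.2748 0.1373] toolx [0.8098 0.5867 0.0009] z [ 1.3e-03 -3.0e-04 -1.0e+00] F [ 0.7  2.1 -1.3] T [ 0.4  -0.26 -0.03] gap 0.0395 q [ 0.2   0.86 -1.09  1.61  0.81  1.19 -0.44]
35.92648343969941
```

Request:
carry_out([
  {"translation": [0,0,0.0004],"rot": [0,0,0.14]},
  {"translation": [0.0003,-0.0005,0.001],"rot": [0,0,0.28]},
  {"translation": [0.0003,-0.0005,0.0016],"rot": [0,0,0.42]},
  {"translation": [0.0003,-0.0005,0.0022],"rot": [0,0,0.56]},
  {"translation": [0.0003,-0.0005,0.0028],"rot": [0,0,0.7]},
  {"translation": [0.0003,-0.0005,0.0034],"rot": [0,0,0.84]},
  {"translation": [0.0003,-0.0005,0.0038],"rot": [0,0,0.94]},
  {"translation": [0.0003,-0.0005,0.0038],"rot": [0,0,0.94]},
])

```text
time_s: 51.98
tcp_pos: [0.5936, 0.2763, 0.134]
orientation: [0.988, -0.155, 0.002, -0.001]
contact_force: [4.3, 4.2, -1.5]
finger_gap: 0.0396
```

Run:
```python
from h import *
s=st(); Rm=R.from_quat(s['orientation']).as_matrix(); print(np.degrees(np.arctan2(Rm[1,0],Rm[0,0])))
```

```text
t 51.98 tcp [0.5936 0.2763 0.134 ] toolx [ 0.952  -0.3061  0.0029] z [ 0.0036  0.0017 -1.    ] F [ 4.3  4.2 -1.5] T [ 0.89 -1.09  0.04] gap 0.0396 q [ 0.11  0.76 -0.9   1.62  0.66  1.09 -1.29]
-17.82575094532876
```

Request:
carry_out([
  {"translation": [0.0008,-0.0015,0.0003],"rot": [0,0,0.08]},
  {"translation": [0.0008,-0.0015,0.0008],"rot": [0,0,0.2]},
  {"translation": [0.0008,-0.0017,0.0014],"rot": [0,0,0.34]},
  {"translation": [0.0008,-0.0017,0.002],"rot": [0,0,0.48]},
  {"translation": [0.0008,-0.0017,0.0026],"rot": [0,0,0.6]},
  {"translation": [0.0008,-0.0017,0.003],"rot": [0,0,0.7]},
  {"translation": [0.0008,-0.0017,0.003],"rot": [0,0,0.7]},
])

```text
time_s: 52.85
tcp_pos: [0.595, 0.2761, 0.1308]
orientation: [0.875, -0.484, 0.001, -0.0]
contact_force: [4.3, 0.9, -1.9]
finger_gap: 0.0397
```

Run:
```python
from h import *
s=st(); Rm=R.from_quat(s['orientation']).as_matrix(); print(np.degrees(np.arctan2(Rm[1,0],Rm[0,0])))
```

```text
t 52.85 tcp [0.595  0.2761 0.1308] toolx [ 0.5311 -0.8473  0.0023] z [ 2.9e-03 -8.0e-04 -1.0e+00] F [ 4.3  0.9 -1.9] T [ 0.33 -1.35 -0.02] gap 0.0397 q [ 0.02  0.7  -0.75  1.62  0.54  1.04 -1.9 ]
-57.92298133230861
```

Request:
carry_out([
  {"translation": [0.0005,-0.0008,0.0004],"rot": [0,0,0.08]},
  {"translation": [0.0005,-0.0009,0.0008],"rot": [0,0,0.16]},
  {"translation": [0.0005,-0.0009,0.0012],"rot": [0,0,0.22]},
  {"translation": [0.0005,-0.0009,0.0014],"rot": [0,0,0.26]},
  {"translation": [0.0005,-0.0009,0.0014],"rot": [0,0,0.26]},
])

```text
time_s: 53.48
tcp_pos: [0.5955, 0.276, 0.1294]
orientation: [0.804, -0.594, 0.001, -0.0]
contact_force: [4.9, -0.6, 0.7]
finger_gap: 0.0396
```

Run:
```python
from h import *
s=st(); Rm=R.from_quat(s['orientation']).as_matrix(); print(np.degrees(np.arctan2(Rm[1,0],Rm[0,0])))
```

```text
t 53.48 tcp [0.5955 0.276  0.1294] toolx [ 0.2932 -0.9561  0.0015] z [ 0.0019 -0.001  -1.    ] F [ 4.9 -0.6  0.7] T [ 0.02 -1.27 -0.05] gap 0.0396 q [-0.01  0.69 -0.69  1.62  0.5   1.02 -2.13]
-72.95173169044834
```

Request:
carry_out([
  {"translation": [0.0003,-0.0008,0.0005],"rot": [0,0,0.08]},
  {"translation": [0.0003,-0.0008,0.0008],"rot": [0,0,0.14]},
  {"translation": [0.0003,-0.0008,0.0008],"rot": [0,0,0.14]},
])

```text
time_s: 53.85
tcp_pos: [0.5957, 0.2765, 0.1293]
orientation: [0.76, -0.649, 0.001, -0.0]
contact_force: [2.7, -1.6, 6.0]
finger_gap: 0.0397
```

Run:
```python
from h import *
s=st(); Rm=R.from_quat(s['orientation']).as_matrix(); print(np.degrees(np.arctan2(Rm[1,0],Rm[0,0])))
```

```text
t 53.85 tcp [0.5957 0.2765 0.1293] toolx [ 1.566e-01 -9.877e-01  8.000e-04] z [ 9.e-04 -7.e-04 -1.e+00] F [ 2.7 -1.6  6. ] T [-0.03 -0.5  -0.17] gap 0.0397 q [-0.03  0.68 -0.66  1.62  0.47  1.01 -2.26]
-80.98810750561344
```

Request:
carry_out([
  {"translation": [0,0,0],"rot": [0,0,0.06]},
  {"translation": [0,0,0],"rot": [0,0,0.12]},
  {"translation": [0,0,0],"rot": [0,0,0.12]},
])

```text
time_s: 54.22
tcp_pos: [0.5958, 0.2758, 0.1293]
orientation: [0.72, -0.694, 0.001, 0.0]
contact_force: [2.4, -2.8, 6.1]
finger_gap: 0.0396
```

Run:
```python
from h import *
s=st(); Rm=R.from_quat(s['orientation']).as_matrix(); print(np.degrees(np.arctan2(Rm[1,0],Rm[0,0])))
```

```text
t 54.23 tcp [0.5958 0.2758 0.1293] toolx [ 0.0371 -0.9993  0.0018] z [ 9.0e-04 -1.8e-03 -1.0e+00] F [ 2.4 -2.8  6.1] T [-0.28 -0.49 -0.09] gap 0.0396 q [-0.05  0.67 -0.63  1.62  0.45  1.   -2.36]
-87.87145696637145
```

Request:
carry_out([
  {"translation": [0,0,0],"rot": [0,0,0.06]},
  {"translation": [0,0,0],"rot": [0,0,0.12]},
  {"translation": [0,0,0],"rot": [0,0,0.12]},
])

```text
time_s: 54.6
tcp_pos: [0.5962, 0.2755, 0.1292]
orientation: [-0.677, 0.736, -0.001, -0.0]
contact_force: [3.3, -3.1, 6.0]
finger_gap: 0.0395
```

Run:
```python
from h import *
s=st(); Rm=R.from_quat(s['orientation']).as_matrix(); print(np.degrees(np.arctan2(Rm[1,0],Rm[0,0])))
```

```text
t 54.6 tcp [0.5962 0.2755 0.1292] toolx [-0.083  -0.9965  0.0016] z [ 0.0015 -0.0017 -1.    ] F [ 3.3 -3.1  6. ] T [-0.01 -0.6   0.05] gap 0.0395 q [-0.07  0.66 -0.61  1.62  0.43  1.   -2.47]
-94.7604307946107
```

Run:
```python
from h import *
ci,im=shot('wrist','w30.png');crop(im,170,100,470,340,'w30a.png'); c,i=shot('scene','s30.png'); crop(i,350,150,470,250,'s30a.png')
```

```text
scale 2.5
scale 6.0
```

View pics/w30a.png

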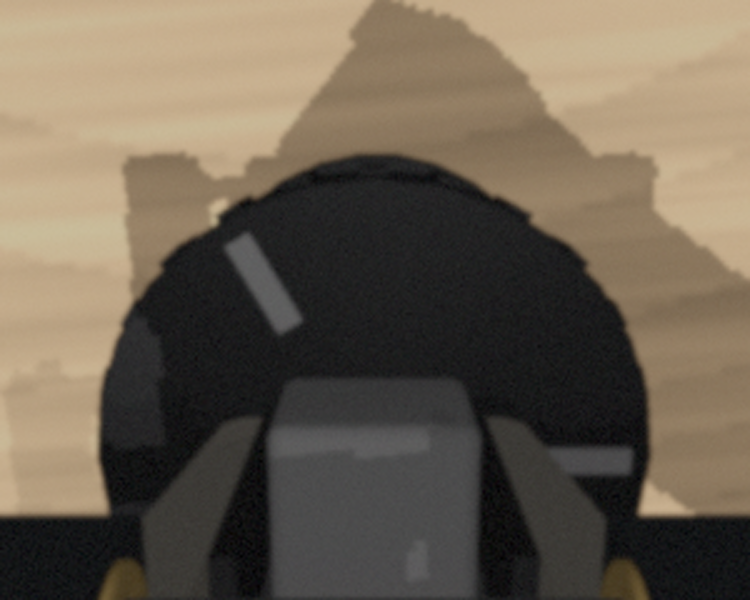

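View pics/s30a.png

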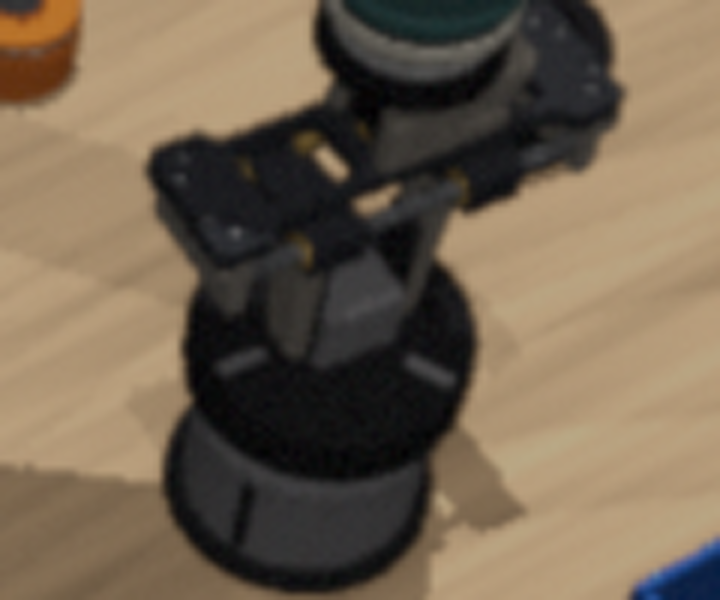

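Request:
carry_out([
  {"translation": [0,0,-0.0012],"rot": [0,0,0]},
  {"translation": [0,0,-0.0024],"rot": [0,0,0]},
  {"translation": [0,0,-0.0024],"rot": [0,0,0]},
])

```text
time_s: 55.08
tcp_pos: [0.596, 0.2755, 0.1293]
orientation: [-0.677, 0.736, -0.0, -0.0]
contact_force: [7.5, -0.7, -5.7]
finger_gap: 0.0397
```

Run:
```python
from h import *
st()
```

```text
t 55.08 tcp [0.596  0.2755 0.1293] toolx [-8.290e-02 -9.966e-01  9.000e-04] z [ 4.e-04 -9.e-04 -1.e+00] F [ 7.5 -0.7 -5.7] T [ 0.46 -1.66 -0.  ] gap 0.0397 q [-0.06  0.66 -0.61  1.62  0.43  1.   -2.47]
```

Request:
carry_out([
  {"translation": [0,-0.0012,0.0017],"rot": [0,0,0]},
  {"translation": [0,-0.0012,0.0017],"rot": [0,0,0]},
])

```text
time_s: 55.32
tcp_pos: [0.5961, 0.2756, 0.1293]
orientation: [-0.677, 0.736, -0.0, -0.001]
contact_force: [1.5, -3.1, 5.3]
finger_gap: 0.0399
```

Request:
carry_out([
  {"translation": [0,0,0],"rot": [0,0,0]},
  {"translation": [0,0,0],"rot": [0,0,0]},
  {"translation": [0,0,0],"rot": [0,0,0]},
  {"translation": [0,0,-0.02],"rot": [0,0,0]},
  {"translation": [0,0,-0.06],"rot": [0,0,0]},
  {"translation": [0,0.03,-0.1],"rot": [0,0,0]},
  {"translation": [0,0.08,-0.12],"rot": [0,0,0]},
  {"translation": [0,0.12,-0.12],"rot": [0,0,0]},
], gripper=0.4)

```text
time_s: 56.32
tcp_pos: [0.476, 0.288, 0.2523]
orientation: [-0.678, 0.736, -0.001, 0.002]
contact_force: [0.1, 0.4, -0.5]
finger_gap: 0.0552
```

Run:
```python
from h import *
st();ci,im=shot('wrist','w31.png');c,i=shot('scene','s31.png');c,i=shot('top','t31.png')
```

```text
t 56.33 tcp [0.476  0.288  0.2523] toolx [-0.0819 -0.9966 -0.0016] z [ 0.0047  0.0012 -1.    ] F [ 0.1  0.4 -0.5] T [0.07 0.04 0.04] gap 0.0552 q [-0.02  0.37 -0.73  1.76  0.28  1.11 -2.49]
```

View pics/w31.png

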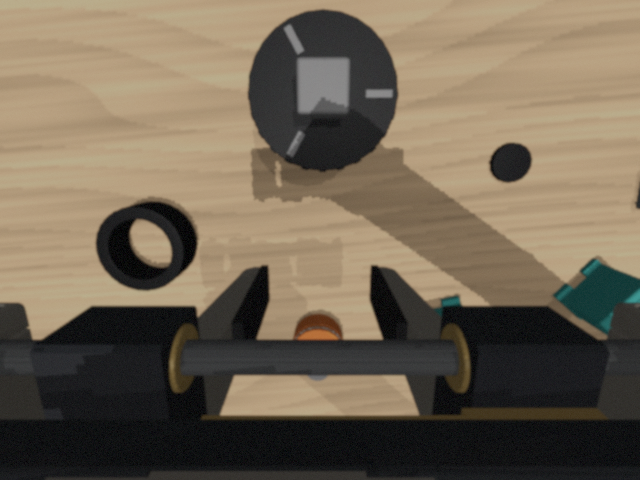

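View pics/s31.png

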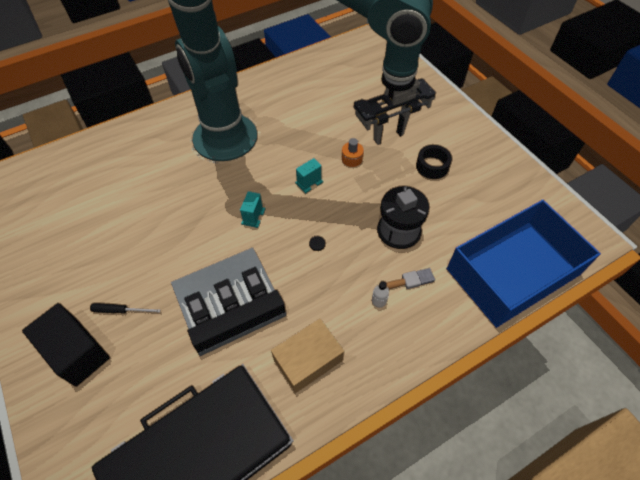

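View pics/t31.png

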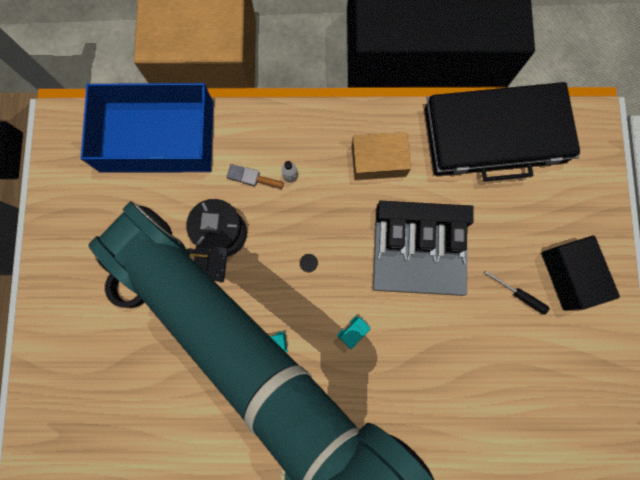

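Run:
```python
from h import *
ci,im=load('t31.png'); crop(im,370,195,480,300,'t31a.png'); ci2,i2=load('s31.png'); crop(i2,365,170,445,250,'s31a.png')
w,_=load('w31.png'); print(unproj(w,[(323.5,85)],.157))
h=np.array([.572,-.2403]);y=-.0585;c,s=np.cos(y),np.sin(y)
for o in (.074,0,-.074): print(proj(ci,[[h[0]-s*o,h[1]+c*o,.099]]))
```

```text
scale 5.714285714285714
scale 7.5
[[0.59144391 0.27473841 0.157     ]]
[[397.55892552 232.4135867 ]]
[[428.23450124 234.11893873]]
[[458.95308265 235.82668157]]
```

View pics/t31a.png

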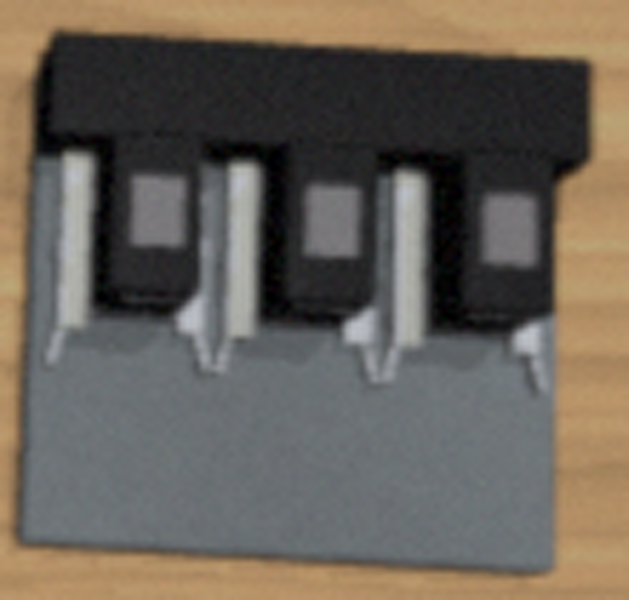

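View pics/s31a.png

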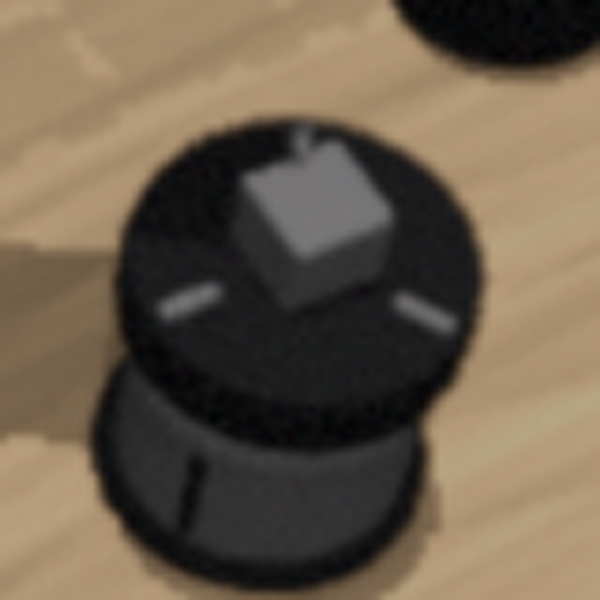

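Run:
```python
from h import *
st(); print(r.job_done())
```

```text
t 56.48 tcp [0.4757 0.2873 0.251 ] toolx [-8.020e-02 -9.968e-01  7.000e-04] z [ 3.1e-03 -9.0e-04 -1.0e+00] F [ 1.5  0.2 -0.1] T [-0.    0.   -0.02] gap 0.0551 q [-0.02  0.37 -0.73  1.76  0.28  1.11 -2.49]
the job is handed in; nothing more can be done
None
```

I finished the job and handed it in at 56.5 s of the 208 s allowed; no verdict is reported.

- **Packs:** All three black packs are on the charger, one per shoe, each pushed in until it stopped hard against the wall. Measured against the shoe home points, all three sit within about 1.5 mm along the shoes and 2 mm across. Their positions agree in both the wrist and top views.
- **Lens:** It was lowered upright into the pot and let go only once the force reading showed light contact with the floor. The picture afterwards showed it sitting in the pot.
- **Lid:** The lid caught its thread and was turned until its origin was 91.6 mm up (91.5 mm is fully down). After that it did not move when pulled upwards, so it is locked on.
- **Everything else:** I touched none of the other items, and they look unmoved in the last pictures. Nothing was knocked aside that I could see.

**Less certain:** the detent click was never felt directly. On the first pack, a pull-back test met little resistance over about 7 mm, starting to rise only at the end, while the pack was held slightly lifted. I took that as play in the detent groove and pushed the pack back against the wall. I did no pull test on the other two, so their evidence is the wall contact and the measured positions.

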